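# Load the injector cassettes and set the guarded selector

## Robot

A 6-joint arm with a two-finger parallel gripper is mounted at the origin on the work surface. World frame = base frame: x ahead of the robot, y to its left, z up, the work surface at z = 0. Lengths are in mm, angles in rad, forces in N, time in s.
With the tool pointing down it reaches from about 350 to 875 mm from the base axis. Payload 4.2 kg.
Tool frame: the origin (TCP) lies between the finger pads; the fingertips stand 17 mm ahead of it and the grasp point (between the pads) lies 2 mm behind it; z points along the fingers, y is the line along which they close (so a half turn about z gives the same grasp; the last joint's range is limited). The gripper opens to 85 mm and grips with 20 to 120 N. Pads are 22 mm wide; open, the fingers measure 114 mm over their backs; the gripper's body (76 mm by 85 mm) begins 54 mm behind the grasp point. The pads swing forward as they close: fully open they stand 13 mm farther back than shut.
Start: joints at [-0.897, 0.385, 0.008, 0, -1.194, -0.259], TCP at [251.892, -571.97, 248.312] pointing down, gripper open.
Joint ranges: [-3.14, 3.14], [-1.21, 2.06], [-1.07, 1.41], [-3.16, 2.05], [-2.99, -0.16], [-3.1, 3.1]. Speed limits (rad/s): [2.79, 2.79, 3.14, 3.14, 3.14, 3.14].

## Interface

Orientations are given as a unit quaternion [x, y, z, w].
In Python, from bench import arm gives the robot as it stands.
- The arm moves only by the shell command python3 jog.py 'ROWS' [OPENING]. ROWS is a JSON list of rows, 1 to 10 of them, each an object with the fields d (a list: dx, dy, dz in units of 5 mm), turn_vec (a list: a rotation vector rx, ry, rz in units of 0.1 rad); a field left out counts as zero; each row is the pose to reach, as a shift and turn from the pose commanded when the command began, along the tool's axes at that moment; what a row does not reach only later rows make up. A row lasts 1/10 s, in which the tool goes at most 50 mm and 0.15 rad, less where a joint would pass 70% of its speed; a pose out of reach is approached as far as the arm can. OPENING is the finger opening in mm, set as the command begins (- or left out keeps the last). The fingers move at their own pace and stop on an object; the grip force is fixed at half the most. Time passes only in rows, so rows that do not move let the fingers close. It prints the time, the measured TCP pose, the force, the opening and the grip force at its end. Input that does not fit is refused with a message, and nothing moves.
- arm.read_state(): the state, without advancing time (a new reading comes with each control period).
- arm.get_image(name): name is "scene" or "top" or "wrist"; returns the picture (420x560x3 uint8, blue, green, red); there is no depth.
- arm.get_calibration(name): a dict with "K" (3x3 intrinsics, pixels), "rvec" (rotation vector, rad) and "tvec" (3), from world to camera coordinates, as OpenCV has them. Camera axes: x right, y down, z forward; pixel columns grow to the right and rows downward; lengths in mm; the calibration is good to about 2 mm. The wrist camera is an equidistant fisheye: a pixel r from the principal point sees the ray r / f radians off the axis. A picture is of the moment at which its call begins: read the wrist's pose just before it. get_calibration takes no time and is no camera call; for the wrist camera it gives the pose at the moment of the call.
- arm.job_done(): hands the job in; it is judged then, once.
The state is a dict: "clock": time; "joints": joint angles; "joint_vel": joint speeds; "joint_efforts": joint torques, N m; "position": TCP position; "ee_rot": TCP orientation; "contact_force": force on the tool from outside, world axes, zero at the start; "wrist_torque": the same for the moment, N m; "gripper_width": finger opening in mm; "grasp_force": force on a finger pad.
Only numpy, scipy, OpenCV 4.12 (cv2) and the standard library are available. Lean on these libraries where they do the work, as an engineer would, in place of code of your own. Each camera call takes 0.05 s, during which the arm holds its last target. There are 200 camera calls.

## Task

Press every cassette standing on the bench straight down into the rack slot marked with its own colour, until it is fully home and the orange spring latch has snapped back over its foot. Only when all are latched, raise the clear cover of the blue control box past upright so that it leans back, turn the black knob clockwise until its white pointer is on the red mark, and then shut the cover fully again. Leave the boxed injector holder, the brass nozzle, the green coupler and the mallet where they are.

Things in the scene. Friction and masses are not known exactly. Their poses are not given: they have to be found in the camera images.
- rack: Fixed aluminium rack, four slots side by side. Origin: bench level under the middle of the slots; x along the slots to the latches, y across, z up. Slot floor 10 mm above the bench. Slot centres x = 0, y = -90, -30, 30, 90 mm; each 104 mm long, 49 mm wide, open on top. Walls with roof-shaped guide ridges, 51 mm high. A sloped orange latch, 57 mm high, at each slot's +x end juts 8 mm into it.
- latch0 (a joint): Orange spring latch of the slot at rack y = -90 mm: m pushed back; 0 = sprung out, 0.011 = fully back. A cassette pressed straight down on its slope pushes it back about 8 mm (spring 4 to 7 N, so some 10 to 20 N downward); when the cassette stands on the slot floor it snaps back to 0 over the cassette's foot (latch underside 30 mm above bench, foot top then 28 mm).
- latch1 (a joint): Orange spring latch of the slot at rack y = -30 mm: m pushed back; 0 = sprung out, 0.011 = fully back. A cassette pressed straight down on its slope pushes it back about 8 mm (spring 4 to 7 N, so some 10 to 20 N downward); when the cassette stands on the slot floor it snaps back to 0 over the cassette's foot (latch underside 30 mm above bench, foot top then 28 mm).
- latch2 (a joint): Orange spring latch of the slot at rack y = 30 mm: m pushed back; 0 = sprung out, 0.011 = fully back. A cassette pressed straight down on its slope pushes it back about 8 mm (spring 4 to 7 N, so some 10 to 20 N downward); when the cassette stands on the slot floor it snaps back to 0 over the cassette's foot (latch underside 30 mm above bench, foot top then 28 mm).
- latch3 (a joint): Orange spring latch of the slot at rack y = 90 mm: m pushed back; 0 = sprung out, 0.011 = fully back. A cassette pressed straight down on its slope pushes it back about 8 mm (spring 4 to 7 N, so some 10 to 20 N downward); when the cassette stands on the slot floor it snaps back to 0 over the cassette's foot (latch underside 30 mm above bench, foot top then 28 mm).
- chip_green: Green colour block, 22 x 44 x 36 mm, fixed on the rack's base at the robot-side end of the slot for the green cassette. Origin: centre of its underside, at slot floor height (10 mm above the bench); axes parallel to the rack's. The slot's centre is 78 mm from it along its +x. Which slot has which colour varies.
- chip_blue: Blue colour block, 22 x 44 x 36 mm, fixed on the rack's base at the robot-side end of the slot for the blue cassette. Origin: centre of its underside, at slot floor height (10 mm above the bench); axes parallel to the rack's. The slot's centre is 78 mm from it along its +x. Which slot has which colour varies.
- chip_yellow: Yellow colour block, 22 x 44 x 36 mm, fixed on the rack's base at the robot-side end of the slot for the yellow cassette. Origin: centre of its underside, at slot floor height (10 mm above the bench); axes parallel to the rack's. The slot's centre is 78 mm from it along its +x. Which slot has which colour varies.
- chip_red: Red colour block, 22 x 44 x 36 mm, fixed on the rack's base at the robot-side end of the slot for the red cassette. Origin: centre of its underside, at slot floor height (10 mm above the bench); axes parallel to the rack's. The slot's centre is 78 mm from it along its +x. Which slot has which colour varies.
- cassette_green: Loose injector cassette, about 0.4 kg, standing on the bench. Origin: centre of underside, x along its length, z up. Dark steel foot 100 (x) x 44 (y) x 18 mm; aluminium body 76 x 44 mm with green band up to 48 mm; upright green handle block 20 (x) x 26 (y) mm from 48 to 88 mm high. Same after a half turn about z. May be absent.
- cassette_blue: Loose injector cassette, about 0.4 kg, standing on the bench. Origin: centre of underside, x along its length, z up. Dark steel foot 100 (x) x 44 (y) x 18 mm; aluminium body 76 x 44 mm with blue band up to 48 mm; upright blue handle block 20 (x) x 26 (y) mm from 48 to 88 mm high. Same after a half turn about z. May be absent.
- cassette_yellow: Loose injector cassette, about 0.4 kg, standing on the bench. Origin: centre of underside, x along its length, z up. Dark steel foot 100 (x) x 44 (y) x 18 mm; aluminium body 76 x 44 mm with yellow band up to 48 mm; upright yellow handle block 20 (x) x 26 (y) mm from 48 to 88 mm high. Same after a half turn about z. May be absent.
- cassette_red: Loose injector cassette, about 0.4 kg, standing on the bench. Origin: centre of underside, x along its length, z up. Dark steel foot 100 (x) x 44 (y) x 18 mm; aluminium body 76 x 44 mm with red band up to 48 mm; upright red handle block 20 (x) x 26 (y) mm from 48 to 88 mm high. Same after a half turn about z. May be absent.
- selector_box: Fixed blue control box, open on top, 140 (x) x 160 (y) x 56 mm, walls and floor 5 mm. Origin: centre of its underside; x points to the cover's hinge, -x to the cover's orange tab, z up. The selector knob stands at x = -10, y = 0 mm on a white dial; a red mark lies on the dial on the +y side of the knob.
- cover (a joint): Angle (rad) of the box's clear hinged cover: 0 = shut, 1.57 = upright, 2.0 = stop, leaning back. Hinge along the box's y at x = 70, z = 56 mm in its frame. The hinge is stiff: the cover stays where it is left and must be moved down too (about 1 to 3 N at the tab). Plate 5 mm thick, steel-framed, reaching to x = -70 mm.
- cover_tab (a point): Middle of the cover's orange tab, 50 (away from hinge) x 22 (along hinge) x 10 mm, beyond the plate's free edge, 165 mm from the hinge. When shut it is at x = -95, z = 61 mm in the box's frame, with free space below it.
- selector (a joint): Angle (rad) of the black selector knob, growing clockwise seen from above, range 0 to 2.4; stays where left (light friction). At 0 its white pointer points to the box's -x; at 1.57 to the red mark at the box's +y.
- selector_grip (a point): Point on the knob's axis at the height to grip, 42 mm above the bench. The grip is an upright bar, 54 mm long (along the pointer), 14 mm thick, from 19 to 49 mm above the bench.
- holder_box: Bystander: open cardboard box, 120 x 80 x 50 mm, with a steel injector holder in it. Origin: underside centre.
- nozzle: Bystander: brass nozzle body standing upright, 40 mm diameter, 80 mm high. Origin: underside centre.
- coupler: Bystander: green anodized tubular coupler standing upright, 48 mm diameter, 60 mm high. Origin: underside centre.
- mallet: Bystander: black rubber mallet lying on the bench, head 60 x 90 x 60 mm, wooden handle 170 mm to its -x. Origin: under the head.

How it is judged:
By the outcome, as a careful person would: the job done as asked, in the order asked, and still so for the second after the job is handed in, with the robot touching nothing.
Of cassette_green, cassette_blue, cassette_yellow, cassette_red only 2 to 4 are there at a start; the rules pass over those that are not, and their reading is None.
At some moment in a run one of cassette_green, cassette_blue, cassette_yellow, cassette_red may be knocked a few centimetres aside while the robot is not near it.
Once in a run the grip may slacken for a moment while it holds something.
It also fails if it takes over 210 s, if anything falls off the work surface, if the arm or the gripper's body presses on something with over 40 N, if the wrist force passes 120 N, or if a joint passes its speed limit or range.

## Working session

There is one attempt and no reset: what is moved stays moved. The work goes in short steps, Python scripts to look and compute and a shell command to move; the robot and the scene stay as the last step left them, time stands still between calls to the robot, and variables do not carry over. Pictures are saved under pics/ and viewed, at most 15 in all, crops included, and the job is handed in when it is done.

```bash
ls; mkdir -p pics
python3 - <<'E'
from bench import arm
import cv2
for n in("scene","top"):
    cv2.imwrite(f"pics/{n}0.png",arm.get_image(n)); c=arm.get_calibration(n); print(n,c)
s=arm.read_state(); print(s)
E
```

```text
bench.py
jog.py
pics
scene {'K': array([[390.47186369,   0.        , 286.68703265],
       [  0.        , 390.47186369, 208.63091867],
       [  0.        ,   0.        ,   1.        ]]), 'rvec': array([ 1.80027149,  2.06880514, -0.58193448]), 'tvec': array([  92.25986973, -469.99629412, 1320.55058677])}
top {'K': array([[501.88250482,   0.        , 277.29446072],
       [  0.        , 501.88250482, 201.37250205],
       [  0.        ,   0.        ,   1.        ]]), 'rvec': array([ 2.14980128, -2.13640349,  0.15308842]), 'tvec': array([ -28.99714599,  622.71850372, 1353.95220758])}
{'clock': 0.1, 'joints': array([-8.97409908e-01,  3.85480982e-01,  6.74785634e-03, -4.30160532e-04,
       -1.19399282e+00, -2.58583940e-01]), 'joint_vel': array([ 0.00095324, -0.00105254,  0.00427804,  0.0039788 ,  0.0027735 ,
        0.00085037]), 'joint_efforts': array([-2.00279988e-03, -3.93318987e+01,  1.88928384e+01,  4.19802994e+00,
       -2.57133062e-03, -3.40428166e-07]), 'position': array([ 251.68850388, -571.54455752,  247.32512856]), 'ee_rot': array([-2.05839799e-01,  9.78585207e-01,  9.51763993e-04, -2.54892382e-04]), 'contact_force': array([-0.06908363,  0.30413125,  0.85571522]), 'wrist_torque': array([-0.03256202, -0.00071693, -0.00128269]), 'grasp_force': 0.0, 'gripper_width': 85.87887722803767}
```
View pics/scene0.png

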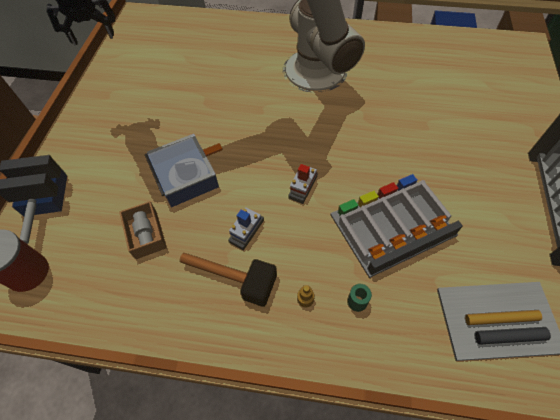

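View pics/top0.png

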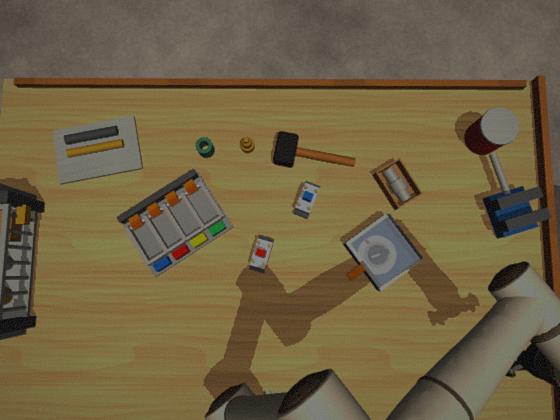

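The red and blue cassettes are on the bench; green and yellow are absent. In the top view red is at about (260,253), blue at (307,199), the rack at (175,225) and the box at (382,252). I'll zoom in for exact points.

Run:
```python
import cv2
i=cv2.imread("pics/top0.png")[165:295,110:310]
cv2.imwrite("pics/crop1.png",cv2.resize(i,None,fx=4,fy=4,interpolation=cv2.INTER_CUBIC))
i=cv2.imread("pics/top0.png")[180:300,280:440]
cv2.imwrite("pics/crop2.png",cv2.resize(i,None,fx=5,fy=5,interpolation=cv2.INTER_CUBIC))
```

View pics/crop1.png

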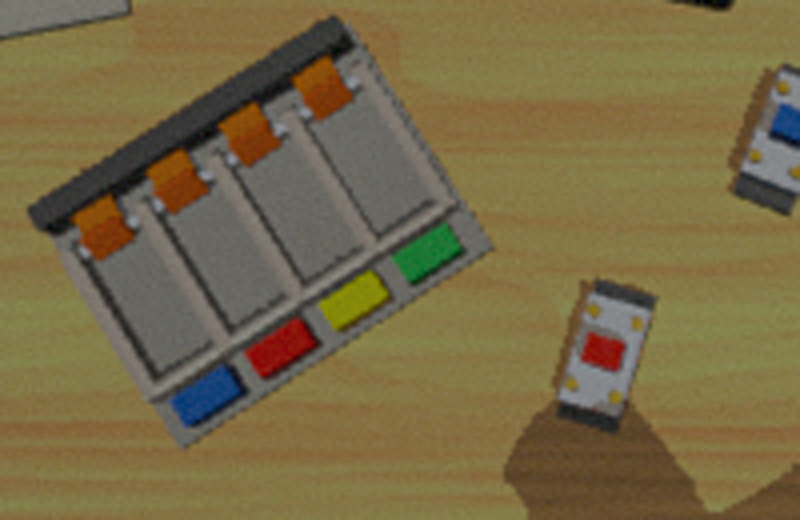

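View pics/crop2.png

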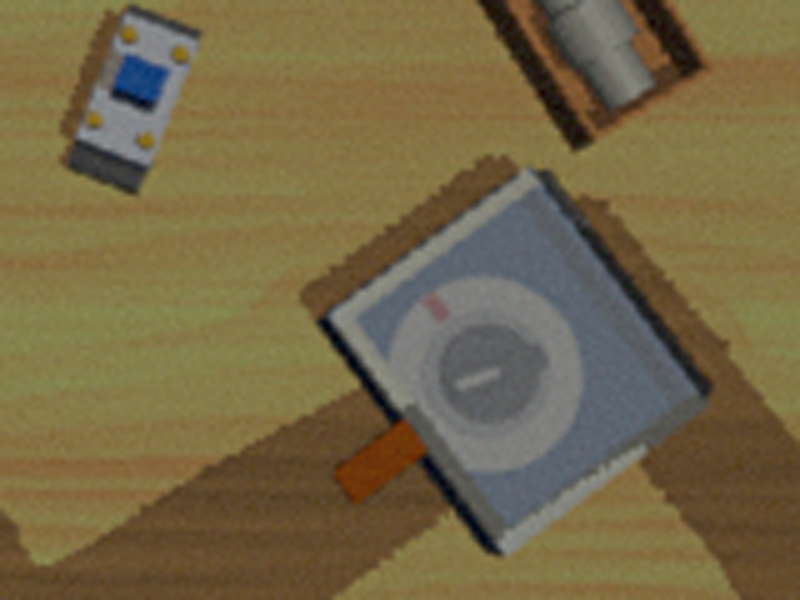

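```bash
cat > h.py <<'E'
import numpy as np, cv2
from scipy.optimize import least_squares
from scipy.spatial.transform import Rotation as R
from bench import arm
def W(p,pts):   # pose x,y,th ; local pts
    pts=np.atleast_2d(np.float64(pts)); c,s=np.cos(p[2]),np.sin(p[2])
    return np.c_[p[0]+c*pts[:,0]-s*pts[:,1], p[1]+s*pts[:,0]+c*pts[:,1], pts[:,2]]
def proj(c,P):
    P=np.atleast_2d(P)
    if c.get("fish"):
        return cv2.fisheye.projectPoints(P[:,None].astype(float),c["rvec"],c["tvec"],c["K"],np.zeros(4))[0][:,0]
    return cv2.projectPoints(P,c["rvec"],c["tvec"],c["K"],None)[0][:,0]
def cal(n):
    c=dict(arm.get_calibration(n)); c["fish"]=n=="wrist"; return c
def box(x,y,z,a,b,h): # centre x,y ; bottom z
    return np.array([[x+i*a/2,y+j*b/2,z+k*h] for i in(-1,1) for j in(-1,1) for k in(0,1)])
def hullc(uv):
    m=cv2.moments(cv2.convexHull(uv.astype(np.float32))); return np.array([m["m10"],m["m01"]])/m["m00"]
H={"red":[(0,6),(174,180)],"blue":[(105,125)],"green":[(50,80)],"yellow":[(24,34)],"orange":[(7,16)]}
def blobs(img,col,s=150,v=40,amin=30):
    h=cv2.cvtColor(img,cv2.COLOR_BGR2HSV); m=np.zeros(h.shape[:2],np.uint8)
    for a,b in H[col]: m|=cv2.inRange(h,(a,s,v),(b,255,255))
    n,_,st,ce=cv2.connectedComponentsWithStats(m)
    return [(ce[i],st[i,4]) for i in range(1,n) if st[i,4]>=amin]
def fit(res,p0): 
    r=least_squares(res,p0,x_scale=[10,10,.1]); return r.x, np.abs(r.fun).max()
E
python3 - <<'E'
from h import *
for n in("top","scene"):
    i=cv2.imread(f"pics/{n}0.png")
    for c in H: print(n,c,[(b[0].round(1).tolist(),int(b[1])) for b in blobs(i,c,amin=25)][:12])
E
```

```text
top red [([482.7, 147.1], 203), ([179.9, 251.5], 143), ([260.3, 252.4], 67)]
top blue [([516.0, 189.8], 26), ([307.2, 195.6], 65), ([496.7, 195.9], 38), ([512.5, 210.9], 271), ([519.5, 229.3], 106), ([161.2, 263.6], 141)]
top green [([216.5, 228.0], 129)]
top yellow [([198.3, 239.6], 142)]
top orange [([548.9, 185.5], 1602), ([270.6, 82.5], 3870), ([325.0, 156.5], 484), ([393.2, 182.0], 311), ([190.0, 186.6], 127), ([410.2, 189.3], 42), ([171.8, 197.9], 138), ([153.6, 209.6], 142), ([135.4, 221.4], 142), ([355.3, 272.0], 165)]
scene red [([303.4, 168.5], 79), ([387.8, 189.2], 151), ([17.5, 274.3], 584)]
scene blue [([454.9, 18.6], 477), ([407.7, 180.1], 101), ([242.9, 214.8], 68)]
scene green [([348.4, 205.6], 104)]
scene yellow [([368.6, 196.8], 147)]
scene orange [([112.6, 3.4], 50), ([118.8, 7.3], 72), ([58.6, 95.5], 2008), ([20.9, 123.0], 79), ([10.7, 135.0], 122), ([212.5, 149.3], 140), ([2.3, 175.9], 27), ([303.1, 175.4], 51), ([1.7, 203.0], 25), ([438.7, 222.1], 144), ([418.6, 231.5], 142), ([398.1, 240.8], 145)]
```

Run:
```python
from h import *
t=cal("top"); s=cal("scene")
ys={"blue":90,"red":30,"yellow":-30,"green":-90}
ct={"blue":(161.2,263.6),"red":(179.9,251.5),"yellow":(198.3,239.6),"green":(216.5,228)}
cs={"blue":(407.7,180.1),"red":(387.8,189.2),"yellow":(368.6,196.8),"green":(348.4,205.6)}
def rr(cams):
    def f(p):
        o=[]
        for c,d in cams:
            for k,y in ys.items(): o+=list(hullc(proj(c,W(p,box(-78,y,10,22,44,36))))-d[k])
        return np.array(o)
    return f
for cams in([(t,ct)],[(s,cs)],[(t,ct),(s,cs)]): print("rack",fit(rr(cams),[600,250,.5]))
q=lambda pts,x0,y0,k:[((u+.5)/k-.5+x0,(v+.5)/k-.5+y0) for u,v in pts]
# box
L=[(-70,80,60),(70,80,60),(70,-80,60),(-70,-80,60)]
uv=np.array(q([(335,313),(538,172),(709,390),(500,550)],280,180,5))
def fb(p):
    o=list((proj(t,W(p,L))-uv).ravel())
    o+=list(hullc(proj(t,W(p,box(-95,0,56,50,22,10))))-(355.3,272))
    return np.array(o)
p,e=fit(fb,[500,-200,-.5]); print("box",p,e,"scene tab",proj(s,W(p,[[-95,0,61]])),"meas 212.5,149.3")
# cassettes: foot end centres (z18) + handle
for n,ends,ht,hs in(("red",q([(626,291),(590,420)],110,165,4),(260.3,252.4),(303.4,168.5)),("blue",q([(165,20),(104,176)],280,180,5),(307.2,195.6),(242.9,214.8))):
    g=[[50,0,14],[-50,0,14]]
    def fc(p): 
        hb=W(p,box(0,0,48,20,26,40))
        return np.r_[(proj(t,W(p,g))-ends).ravel()*.5,(hullc(proj(t,hb))-ht),(hullc(proj(s,hb))-hs)]
    p,e=fit(fc,[600,0,-.3]); print(n,p,e,fc(p).round(1))
```

```text
rack (array([5.74448301e+02, 2.53693752e+02, 5.06430570e-01]), np.float64(4.925599103386162))
rack (array([5.59039886e+02, 2.57731747e+02, 5.01202975e-01]), np.float64(2.768561391493762))
rack (array([560.2863654 , 260.73404992,   0.56983042]), np.float64(2.1672885024661923))
box [ 487.18235523 -315.19455965   -0.94578506] 2.1138115220852 scene tab [[211.70996729 150.01009523]] meas 212.5,149.3
red [ 4.77917055e+02  1.80383891e+01 -2.63388280e-01] 3.455916433178288 [ 0.2 -0.3 -0.2  0.8  0.6  0.7 -0.9  3.5]
blue [ 6.31498650e+02 -1.08332154e+02 -3.69975793e-01] 2.2552451652669845 [ 0.1  0.3 -0.1  0.8  0.4  1.6  0.5  2.3]
```

```bash
sed -i 's/x_scale=\[10,10,.1\])/x_scale=[10,10,.1],diff_step=3e-3)/' h.py
cat > fit0.py <<'E'
from h import *
t=cal("top"); s=cal("scene")
ys={"blue":90,"red":30,"yellow":-30,"green":-90}
ct={"blue":(161.2,263.6),"red":(179.9,251.5),"yellow":(198.3,239.6),"green":(216.5,228)}
cs={"blue":(407.7,180.1),"red":(387.8,189.2),"yellow":(368.6,196.8),"green":(348.4,205.6)}
def rr(cams):
    def f(p):
        o=[]
        for c,d in cams:
            for k,y in ys.items(): o+=list(hullc(proj(c,W(p,box(-78,y,10,22,44,36))))-d[k])
        return np.array(o)
    return f
for cams in([(t,ct)],[(s,cs)],[(t,ct),(s,cs)]): print("rack",fit(rr(cams),[570,250,.5]))
q=lambda pts,x0,y0,k:[((u+.5)/k-.5+x0,(v+.5)/k-.5+y0) for u,v in pts]
L=[(-70,80,60),(70,80,60),(70,-80,60),(-70,-80,60)]
uv=np.array(q([(335,313),(538,172),(709,390),(500,550)],280,180,5))
def fb(p):
    o=list((proj(t,W(p,L))-uv).ravel())
    o+=list(hullc(proj(t,W(p,box(-95,0,56,50,22,10))))-(355.3,272))
    return np.array(o)
p,e=fit(fb,[487,-315,-.95]); print("box",p,fb(p).round(1),"scene tab",proj(s,W(p,[[-95,0,61]])),"meas 212.5,149.3")
for n,ends,ht,hs in(("red",q([(626,291),(590,420)],110,165,4),(260.3,252.4),(303.4,168.5)),("blue",q([(165,20),(104,176)],280,180,5),(307.2,195.6),(242.9,214.8))):
    g=[[50,0,14],[-50,0,14]]
    def fc(p): 
        hb=W(p,box(0,0,48,20,26,40))
        return np.r_[(proj(t,W(p,g))-ends).ravel()*.5,(hullc(proj(t,hb))-ht)]
    p,e=fit(fc,[600,0,-.3]); print(n,p,e,fc(p).round(1))
print(R.from_quat(arm.read_state()["ee_rot"]).as_matrix().round(3).tolist())
E
python3 fit0.py
```

```text
rack (array([564.2875225 , 263.09479953,   0.584948  ]), np.float64(0.2611517794705094))
rack (array([554.9881138 , 264.78614929,   0.5804775 ]), np.float64(0.5724902178889693))
rack (array([560.35828883, 263.67466432,   0.58120954]), np.float64(2.1412339791075112))
box [ 486.74460754 -314.94588908   -0.94433714] [-1.3 -0.4 -1.  -1.8  0.6  2.2  1.3  0.7  0.3 -0.7] scene tab [[211.81743177 149.86089663]] meas 212.5,149.3
red [ 4.79620447e+02  1.91587166e+01 -2.62174353e-01] 0.5770215099676506 [-0.  -0.6 -0.3  0.5  0.2  0. ]
blue [ 6.35484844e+02 -1.07625077e+02 -3.70461188e-01] 0.40960195114320186 [-0.  -0.4 -0.2  0.1  0.1  0.1]
[[-0.915, -0.403, -0.001], [-0.403, 0.915, 0.002], [0.0, 0.002, -1.0]]
```

```bash
cat > d.py <<'E'
# usage: d.py x y z phi -> delta in tool axes from measured pose
import sys
from h import *
x,y,z,phi=map(float,sys.argv[1:5])
s=arm.read_state(); A=R.from_quat(s["ee_rot"])
Y=np.array([np.cos(phi),np.sin(phi),0]); Z=np.array([0,0,-1.]); T=R.from_matrix(np.c_[np.cross(Y,Z),Y,Z])
print("pos",s["position"].round(1),"d",A.inv().apply(np.array([x,y,z])-s["position"]).round(1),"rot",(A.inv()*T).as_rotvec().round(3),"F",s["contact_force"].round(1),"w",round(s["gripper_width"],1),"t",round(s["clock"],1))
E
python3 d.py 480 19 230 2.88
```

```text
pos [ 251.7 -571.5  247.3] d [-446.9  448.5   18.2] rot [ 0.002  0.001 -0.895] F [-0.1  0.3  0.9] w 85.9 t 0.1
```

Careful with the scale: shifts go in units of 5 mm and turns go in units of 0.1 rad. That gives: 448 mm is 89.6, -447 mm is -89.4, -0.895 rad is -8.95.

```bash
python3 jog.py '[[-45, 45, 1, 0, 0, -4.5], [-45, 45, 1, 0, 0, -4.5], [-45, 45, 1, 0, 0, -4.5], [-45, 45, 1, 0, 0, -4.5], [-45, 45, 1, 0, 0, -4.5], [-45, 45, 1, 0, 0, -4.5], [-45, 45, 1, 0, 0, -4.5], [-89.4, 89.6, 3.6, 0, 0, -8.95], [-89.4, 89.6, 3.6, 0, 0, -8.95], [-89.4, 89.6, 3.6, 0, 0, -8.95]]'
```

```text
refused: ROWS must be a list of objects, one for each row. Nothing was moved.
```

The call was refused and nothing moved: it wants a list of objects, one for each row. Same move again in that form.

```bash
python3 jog.py '[{"d":[-45, 45, 1], "turn_vec":[0, 0, -4.5]}, {"d":[-45, 45, 1], "turn_vec":[0, 0, -4.5]}, {"d":[-45, 45, 1], "turn_vec":[0, 0, -4.5]}, {"d":[-45, 45, 1], "turn_vec":[0, 0, -4.5]}, {"d":[-45, 45, 1], "turn_vec":[0, 0, -4.5]}, {"d":[-45, 45, 1], "turn_vec":[0, 0, -4.5]}, {"d":[-45, 45, 1], "turn_vec":[0, 0, -4.5]}, {"d":[-89.4, 89.6, 3.6], "turn_vec":[0, 0, -8.95]}, {"d":[-89.4, 89.6, 3.6], "turn_vec":[0, 0, -8.95]}, {"d":[-89.4, 89.6, 3.6], "turn_vec":[0, 0, -8.95]}]'; python3 d.py 480 19 230 2.88
```

```text
clock: 1.1
position: [421.1, -133.8, 237.0]
ee_rot: [-0.611, 0.791, 0.0, 0.0]
contact_force: [1.6, -0.3, -0.4]
gripper_width: 85.0
grasp_force: 0.0
pos [ 421.1 -133.8  237. ] d [-162.7  -18.4    7. ] rot [-0.     0.     0.006] F [ 1.6 -0.3 -0.4] w 85.0 t 1.1
```

In the tool's units: -162 mm is -32.4, -18 mm is -3.6.

```bash
python3 jog.py '[{"d":[-32.4, -3.6, 1.4]}, {"d":[-32.4, -3.6, 1.4]}, {"d":[-32.4, -3.6, 1.4]}, {"d":[-32.4, -3.6, 1.4]}, {"d":[-32.4, -3.6, 1.4]}, {"d":[-32.4, -3.6, 1.4]}]'; python3 d.py 480 19 230 2.88
python3 - <<'E'
from h import *
c=cal("wrist"); i=arm.get_image("wrist"); cv2.imwrite("pics/w1.png",i); print(c)
for k in("red","blue","yellow","green"): print(k,[(b[0].round(1).tolist(),int(b[1])) for b in blobs(i,k)])
for n,p,pts in(("redhandle",(479.6,19.2,-.262),box(0,0,48,20,26,40)),("rack chips",(564.3,263.1,.585),[[-78,y,46] for y in(90,30,-30,-90)])): print(n,proj(c,W(p,pts)).round(1).tolist())
E
```

```text
clock: 1.7
position: [479.7, 15.9, 229.7]
ee_rot: [-0.609, 0.793, 0.0, -0.001]
contact_force: [-1.4, 0.0, -0.0]
gripper_width: 85.2
grasp_force: 0.0
pos [479.7  15.9 229.7] d [-3.   0.5 -0.3] rot [ 0.001 -0.001  0.001] F [-1.4  0.  -0. ] w 85.2 t 1.7
{'K': array([[325.1922621 ,   0.        , 275.2317544 ],
       [  0.        , 325.1922621 , 205.19813741],
       [  0.        ,   0.        ,   1.        ]]), 'rvec': array([-0.39961929, -3.05074985, -0.43105718]), 'tvec': array([ 457.74002389, -163.94266679,  323.17440522]), 'fish': True}
red [([277.5, 164.6], 112), ([275.8, 195.5], 836), ([314.5, 339.5], 337), ([4.2, 373.6], 53)]
blue [([135.6, 113.4], 133), ([87.3, 114.1], 949), ([343.7, 353.0], 39)]
yellow [([283.8, 328.1], 145)]
green [([246.0, 300.3], 1174)]
redhandle [[284.9, 177.7], [286.4, 186.9], [284.7, 203.6], [286.1, 216.3], [264.1, 177.6], [262.6, 186.9], [264.3, 203.6], [262.9, 216.2]]
rack chips [[348.7, 378.4], [318.2, 359.7], [283.2, 337.0], [244.2, 310.1]]
```

View pics/w1.png

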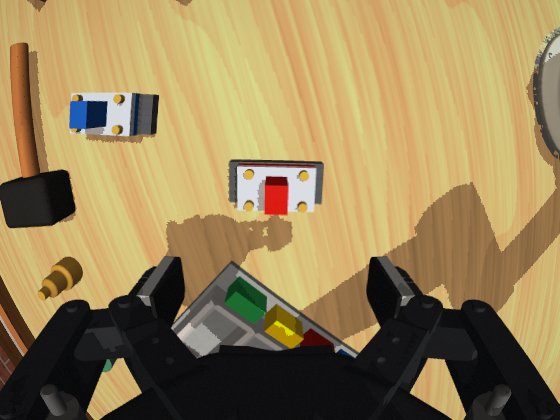

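Run:
```python
from h import *
c=cal("wrist"); i=cv2.imread("pics/w1.png")
m=hullc(proj(c,W((479.6,19.2,-.262),box(0,0,48,20,26,40)))); print(m, cv2.contourArea(cv2.convexHull(proj(c,W((479.6,19.2,-.262),box(0,0,48,20,26,40))).astype(np.float32))))
for s_,v in((150,40),(120,40),(100,25)): print([(b[0].round(1).tolist(),int(b[1])) for b in blobs(i[150:225],"red",s_,v)])
f=lambda p: hullc(proj(c,W((p[0],p[1],-.262),box(0,0,48,20,26,40))))-(275.8,195.5)
print(least_squares(f,[480,19],diff_step=3e-3).x)
# scale up crop of red cassette and rack
cv2.imwrite("pics/w1c.png",cv2.resize(i[140:230,210:340],None,fx=6,fy=6,interpolation=cv2.INTER_CUBIC))
```

```text
[274.65122811 197.53277855] 893.1004971910734
[([277.5, 14.6], 112), ([275.8, 45.5], 836)]
[([276.8, 14.5], 150), ([275.9, 45.6], 847)]
[([274.8, 14.5], 167), ([275.8, 45.7], 866)]
[478.14647355  17.60642309]
```

View pics/w1c.png

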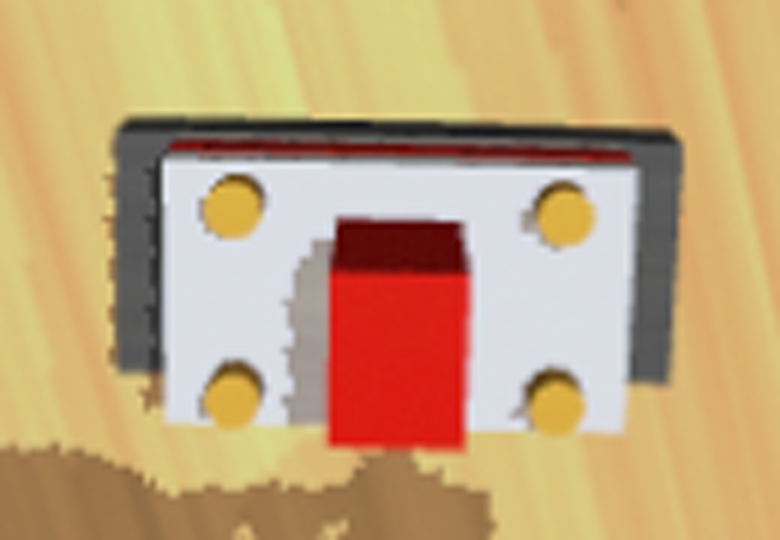

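```bash
cat >> h.py <<'E'
def fitcorn(c,L,uv,p0): # local pts, pixels
    f=lambda p:(proj(c,W(p,L))-uv).ravel()
    p,e=fit(f,p0); return p,f(p).reshape(-1,2).round(1).tolist()
BODY=[(x,y,48) for x,y in((38,22),(-38,22),(-38,-22),(38,-22))]
HAND=[(x,y,88) for x,y in((10,13),(-10,13),(-10,-13),(10,-13))]
E
python3 - <<'E'
from h import *
c=cal("wrist")
print(proj(c,W((478,18,-.27),BODY)).round(0).tolist())
q=lambda l:np.array([((u+.5)/6-.5+210,(v+.5)/6-.5+140) for u,v in l])
uv=q([(165,155),(637,168),(628,432),(165,425),(330,272),(468,272),(466,448),(330,446)])
# order: find by matching to prediction
L=np.array(BODY+HAND); P=proj(c,W((478,18,-.27),L))
o=[int(np.argmin(np.linalg.norm(P[:4]-u,axis=1))) for u in uv[:4]]+[4+int(np.argmin(np.linalg.norm(P[4:]-u,axis=1))) for u in uv[4:]]
print(o); print(fitcorn(c,L[o],uv,[478,18,-.27]))
E
```

```text
[[237.0, 211.0], [314.0, 212.0], [316.0, 168.0], [237.0, 167.0]]
[3, 2, 1, 0, 7, 6, 5, 4]
(array([ 4.77830380e+02,  1.73938342e+01, -2.79630817e-01]), [[-0.3, 0.6], [0.2, -0.1], [-0.5, -0.3], [0.2, -0.5], [-0.1, -0.3], [0.7, 0.1], [0.1, 0.2], [-0.4, 0.1]])
```

The wrist view puts the red cassette at (477.8, 17.4, -0.28), with handle top corners at about (265,185)–(288,214) and residuals under 1 px. Grasping it.

```bash
python3 d.py 477.8 17.4 71 2.862
```

```text
pos [479.6  15.4 229.9] d [ -1.5   2.1 158.9] rot [ 0.001 -0.     0.018] F [-0.8 -1.   0.7] w 85.0 t 1.8
```

In the tool's units: 159 mm is 31.8, 150 mm is 30, 0.018 rad is 0.18.

```bash
python3 jog.py '[{"d":[-0.3, 0.42, 10], "turn_vec":[0, 0, 0.18]}, {"d":[-0.3, 0.42, 19], "turn_vec":[0, 0, 0.18]}, {"d":[-0.3, 0.42, 26], "turn_vec":[0, 0, 0.18]}, {"d":[-0.3, 0.42, 30], "turn_vec":[0, 0, 0.18]}, {"d":[-0.3, 0.42, 31.8], "turn_vec":[0, 0, 0.18]}, {"d":[-0.3, 0.42, 31.8], "turn_vec":[0, 0, 0.18]}, {"d":[-0.3, 0.42, 31.8], "turn_vec":[0, 0, 0.18]}]' 60;  python3 d.py 477.8 17.4 71 2.862
```

```text
clock: 2.45
position: [479.4, 18.0, 72.2]
ee_rot: [-0.602, 0.799, -0.0, 0.001]
contact_force: [-0.2, 0.2, 0.3]
gripper_width: 60.3
grasp_force: 0.0
pos [479.4  18.   72.2] d [1.  1.4 1.2] rot [-0.002  0.001 -0.   ] F [-0.2  0.2  0.3] w 60.3 t 2.5
```

```bash
python3 jog.py '[{"d":[0.2, 0.28, 0.2]}, {"d":[0.2, 0.28, 0.2]}, {"d":[0.2, 0.28, 0.2]}, {"d":[0.2, 0.28, 0.2]}, {"d":[0.2, 0.28, 0.2]}]' 60; python3 d.py 477.8 17.4 71 2.862;  python3 jog.py '[{}, {}, {}, {}, {}, {}, {}, {}]' 0;python3 jog.py '[{"d":[0, 0, -8]}, {"d":[0, 0, -16]}, {"d":[0, 0, -24]}, {"d":[0, 0, -28]}, {"d":[0, 0, -28]}, {"d":[0, 0, -28]}]'; python3 d.py 564.3 263.1 212 3.727
```

```text
clock: 2.95
position: [477.1, 17.8, 70.3]
ee_rot: [-0.602, 0.798, -0.0, 0.0]
contact_force: [0.1, 0.0, 0.2]
gripper_width: 59.7
grasp_force: 0.0
pos [477.1  17.8  70.3] d [ 0.2 -0.7 -0.7] rot [-0.     0.     0.001] F [0.1 0.  0.2] w 59.7 t 3.0
clock: 3.75
position: [477.6, 17.9, 70.4]
ee_rot: [-0.602, 0.798, -0.0, 0.001]
contact_force: [2.7, 0.4, 0.3]
gripper_width: 19.3
grasp_force: 58.7
clock: 4.35
position: [475.2, 17.5, 208.2]
ee_rot: [-0.602, 0.799, 0.001, -0.002]
contact_force: [-0.5, -1.0, -3.6]
gripper_width: 19.3
grasp_force: 60.8
pos [475.2  17.5 208.2] d [-260.7  -17.8   -4.1] rot [ 0.004  0.001 -0.865] F [-0.5 -1.  -3.6] w 19.3 t 4.3
```

```bash
python3 - <<'E'
from h import *
print(W((564.3,263.1,.585),[[0,30,0],[0,90,0]]).round(1))
E
python3 d.py 547.7 288.1 212 3.727
```

```text
[[547.7 288.1   0. ]
 [514.6 338.1   0. ]]
pos [475.2  17.5 208.2] d [-280.1    5.1   -4.1] rot [ 0.004  0.001 -0.865] F [-0.5 -1.  -3.6] w 19.3 t 4.3
```

```bash
python3 jog.py '[{"d":[-6, 0, -2], "turn_vec":[0, 0, -1]}, {"d":[-14, 0.4, -2], "turn_vec":[0, 0, -2]}, {"d":[-22, 0.4, -2], "turn_vec":[0, 0, -3.3]}, {"d":[-30, 0.6, -2], "turn_vec":[0, 0, -4.6]}, {"d":[-38, 0.6, -2], "turn_vec":[0, 0, -5.9]}, {"d":[-45, 0.8, -2], "turn_vec":[0, 0, -7.2]}, {"d":[-51, 1, -2], "turn_vec":[0, 0, -8.3]}, {"d":[-55, 1, -1.6], "turn_vec":[0, 0, -8.65]}, {"d":[-56, 1, -0.8], "turn_vec":[0, 0, -8.65]}, {"d":[-56, 1, -0.8], "turn_vec":[0, 0, -8.65]}]';python3 jog.py '[{}, {}, {}]';python3 d.py 547.7 288.1 212 3.727
python3 - <<'E'
from h import *
c=cal("wrist"); i=arm.get_image("wrist"); cv2.imwrite("pics/w2.png",i)
np.save("w2.npy",np.r_[c["K"].ravel(),c["rvec"],c["tvec"]])
for k in("red","blue","yellow","green"): print(k,[(b[0].round(1).tolist(),int(b[1])) for b in blobs(i,k)])
for y in(90,30,-30,-90): print(y,hullc(proj(c,W((564.3,263.1,.585),box(-78,y,10,22,44,36)))))
E
```

```text
clock: 5.35
position: [547.8, 287.8, 209.9]
ee_rot: [0.881, -0.473, -0.002, 0.004]
contact_force: [0.1, -0.1, -4.1]
gripper_width: 19.1
grasp_force: 60.7
clock: 5.65
position: [549.2, 287.4, 214.3]
ee_rot: [0.881, -0.473, -0.0, 0.0]
contact_force: [0.1, 0.5, -3.1]
gripper_width: 19.3
grasp_force: 60.7
pos [549.2 287.4 214.3] d [-1.4  0.9  2.3] rot [ 0.  0. -0.] F [ 0.1  0.5 -3.1] w 19.3 t 5.7
red [([357.7, 182.3], 1089), ([275.0, 210.1], 743), ([275.3, 283.8], 4548)]
blue [([361.4, 245.1], 338)]
yellow [([362.0, 126.1], 1109), ([31.1, 211.8], 178), ([331.3, 236.9], 195)]
green [([359.8, 63.9], 1371)]
90 [349.15924975 242.95794568]
30 [353.24987627 187.77367563]
-30 [356.01976607 127.47214265]
-90 [356.89586587  65.28789118]
```

View pics/w2.png

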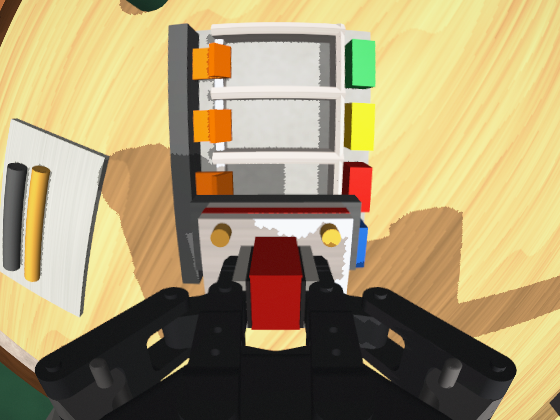

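Run:
```python
from h import *
a=np.load("w2.npy"); c=dict(K=a[:9].reshape(3,3),rvec=a[9:12],tvec=a[12:15],fish=True)
i=cv2.imread("pics/w2.png")
for k in("red","yellow","green"): print(k,[(b[0].round(1).tolist(),int(b[1])) for b in blobs(i,k,90,40) if b[0][0]>340])
d={30:(357.7,182.3),-30:(362,126.1),-90:(359.8,63.9)}
for y in d: print(y,cv2.contourArea(cv2.convexHull(proj(c,W((564.3,263.1,.585),box(-78,y,10,22,44,36))).astype(np.float32))))
f=lambda p:np.r_[[hullc(proj(c,W(p,box(-78,y,10,22,44,36))))-d[y] for y in d]].ravel()
p,e=fit(f,[564,263,.585]);print(p,f(p).round(1))
print(cv2.minAreaRect(np.argwhere(cv2.inRange(cv2.cvtColor(i,cv2.COLOR_BGR2HSV)[20:100,340:],(24,90,40),(90,255,255))).astype(np.float32)))
cv2.imwrite("pics/w2c.png",cv2.resize(i[20:220,180:400],None,fx=3,fy=3,interpolation=cv2.INTER_CUBIC)[:,:])
```

```text
red [([357.6, 182.3], 1103)]
yellow [([378.7, 17.8], 1085), ([415.2, 80.8], 10595), ([438.3, 11.3], 60), ([491.0, 35.6], 229), ([483.7, 73.8], 516), ([492.1, 115.1], 6958), ([512.7, 162.5], 884), ([517.9, 213.1], 5938), ([415.6, 161.8], 110), ([378.7, 205.0], 165), ([475.6, 204.3], 93), ([388.0, 219.1], 158), ([552.4, 268.2], 276), ([522.5, 276.2], 144), ([515.0, 276.5], 114), ([504.4, 284.0], 32), ([527.0, 339.7], 1780), ([531.2, 382.0], 692), ([522.9, 373.8], 92), ([522.8, 380.0], 47), ([538.5, 399.4], 482)]
green [([359.7, 63.8], 1419)]
30 1441.7940306863748
-30 1437.631173495436
-90 1488.7844597511576
[561.17812061 258.88856076   0.59861453] [ 0.8  2.7 -1.4 -1.4  0.8 -1.2]
((39.49999237060547, 109.49998474121094), (78.99998474121094, 218.99996948242188), 0.0)
```

View pics/w2c.png

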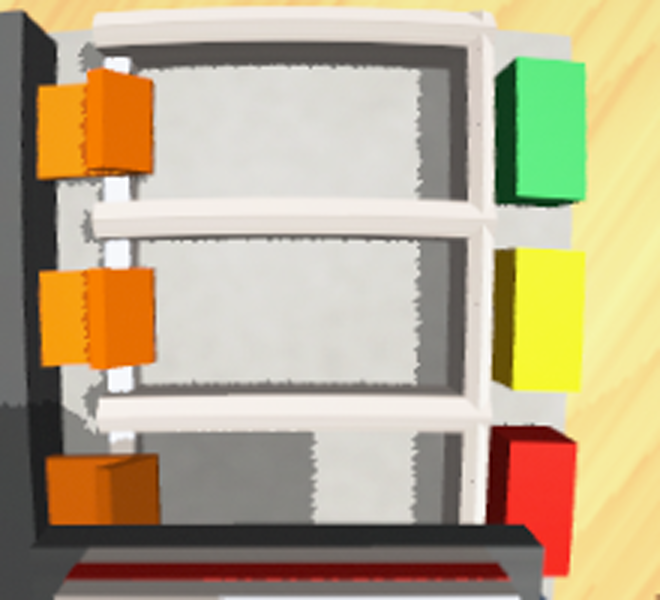

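Run:
```python
from h import *
a=np.load("w2.npy"); c=dict(K=a[:9].reshape(3,3),rvec=a[9:12],tvec=a[12:15],fish=True)
q=lambda l:np.array([((u+.5)/3-.5+180,(v+.5)/3-.5+20) for u,v in l])
uv=q([(518,58),(582,65),(584,203),(517,200),(515,249),(580,252),(580,391),(514,389),(577,444)])
L=[(x,y+s*22,46) for y in(-90,-30) for x,s in((-67,-1),(-89,-1),(-89,1),(-67,1))]+[(-89,8,46)]
p,r=fitcorn(c,L,uv,[564,263,.585]); print(p,r); print(W(p,[[0,30,0],[0,90,0]]))
# held cassette: body-top top edge corners & foot, handle in hand
s=arm.read_state(); print(s["position"])
cas=lambda x,y,th,z:W((x,y,th),np.array([(-38,-22,48+z),(38,-22,48+z),(-50,-22,18+z),(50,-22,18+z),(-10,-13,88+z),(10,-13,88+z)]))
print(proj(c,cas(549.2,287.4,p[2],143.3)).round(1).tolist())
# measured: bodytop corners, foot top corners, handle top face upper corners
```

```text
[562.56031087 261.20051731   0.58913597] [[-1.1, -0.2], [0.7, -0.5], [0.3, -0.5], [-0.4, -1.0], [0.1, -0.0], [1.4, 0.2], [-0.1, 0.9], [-0.7, 1.0], [0.0, 0.1]]
[[545.89102521 286.14314981   0.        ]
 [512.55245389 336.02841479   0.        ]]
[549.30990005 287.58712293 214.49912205]
[[350.6, 214.6], [195.2, 215.1], [359.2, 198.6], [187.3, 199.3], [298.9, 270.4], [245.6, 270.5]]
```

```bash
python3 d.py 546.3 286.6 140 3.731
```

```text
pos [549.3 287.6 214.5] d [-0.8  3.1 74.5] rot [-0.     0.    -0.004] F [ 0.1 -0.3 -2.4] w 19.4 t 5.7
```

```bash
python3 jog.py '[{"d":[-0.16, 0.62, 5], "turn_vec":[0, 0, -0.04]}, {"d":[-0.16, 0.62, 10], "turn_vec":[0, 0, -0.04]}, {"d":[-0.16, 0.62, 14], "turn_vec":[0, 0, -0.04]}, {"d":[-0.16, 0.62, 15], "turn_vec":[0, 0, -0.04]}, {"d":[-0.16, 0.62, 15], "turn_vec":[0, 0, -0.04]}, {"d":[-0.16, 0.62, 15], "turn_vec":[0, 0, -0.04]}, {"d":[-0.16, 0.62, 15], "turn_vec":[0, 0, -0.04]}, {"d":[-0.16, 0.62, 15], "turn_vec":[0, 0, -0.04]}]'; python3 d.py 546.3 286.6 120 3.731
```

```text
clock: 6.5
position: [546.8, 287.6, 140.4]
ee_rot: [0.882, -0.471, 0.0, -0.001]
contact_force: [-0.1, 0.6, -2.8]
gripper_width: 19.4
grasp_force: 60.6
pos [546.8 287.6 140.4] d [ 0.6  1.  20.4] rot [-0.002  0.     0.001] F [-0.1  0.6 -2.8] w 19.4 t 6.5
```

In the tool's units: 22 mm is 4.4, 20 mm is 4.

```bash
python3 jog.py '[{"d":[0.12, 0.2, 1]}, {"d":[0.12, 0.2, 2]}, {"d":[0.12, 0.2, 3]}, {"d":[0.12, 0.2, 4]}, {"d":[0.12, 0.2, 4.4]}, {"d":[0.12, 0.2, 4.4]}]';python3 d.py 546.3 286.6 110 3.731;python3 jog.py '[{"d":[0, 0, 0.6]}, {"d":[0, 0, 1.2]}, {"d":[0, 0, 1.8]}, {"d":[0, 0, 1.8]}]';python3 d.py 546.3 286.6 105 3.731
```

```text
clock: 7.1
position: [545.6, 286.0, 116.4]
ee_rot: [0.882, -0.471, -0.0, 0.001]
contact_force: [-0.7, -0.8, -3.0]
gripper_width: 19.3
grasp_force: 60.8
pos [545.6 286.  116.4] d [-0.1 -0.9  6.4] rot [ 0.001 -0.     0.001] F [-0.7 -0.8 -3. ] w 19.3 t 7.1
clock: 7.5
position: [545.4, 285.6, 108.8]
ee_rot: [0.882, -0.471, -0.0, 0.0]
contact_force: [-2.7, -1.9, 3.8]
gripper_width: 19.4
grasp_force: 61.8
pos [545.4 285.6 108.8] d [-0.3 -1.3  3.8] rot [ 0.001 -0.     0.001] F [-2.7 -1.9  3.8] w 19.4 t 7.5
```

```bash
python3 jog.py '[{"d":[0, 0, 0.8]}, {"d":[0, 0, 1.6]}, {"d":[0, 0, 2.4]}, {"d":[0, 0, 3.2]}, {"d":[0, 0, 4]}, {"d":[0, 0, 4]}]';python3 d.py 546.3 286.6 80.4 3.731;python3 jog.py '[{"d":[0, 0, 0.8]}, {"d":[0, 0, 1.6]}, {"d":[0, 0, 1.6]}, {"d":[0, 0, 1.6]}]';python3 d.py 546.3 286.6 80.4 3.731
```

```text
clock: 8.1
position: [545.4, 285.8, 86.7]
ee_rot: [0.882, -0.471, -0.0, 0.001]
contact_force: [-1.7, -2.6, -2.9]
gripper_width: 19.4
grasp_force: 60.9
pos [545.4 285.8  86.7] d [-0.1 -1.2  6.3] rot [0.002 0.    0.   ] F [-1.7 -2.6 -2.9] w 19.4 t 8.1
clock: 8.5
position: [546.4, 286.4, 80.4]
ee_rot: [0.882, -0.471, 0.0, -0.0]
contact_force: [-0.7, -2.6, 1.5]
gripper_width: 19.1
grasp_force: 61.5
pos [546.4 286.4  80.4] d [-0.2 -0.   0. ] rot [-0.001 -0.     0.001] F [-0.7 -2.6  1.5] w 19.1 t 8.5
```

```bash
python3 jog.py '[{"d":[0, 0, 0.4]}, {"d":[0, 0, 0.6]}, {"d":[0, 0, 0.8]}, {"d":[0, 0, 0.8]}]';python3 d.py 546.3 286.6 80.4 3.731
```

```text
clock: 8.9
position: [546.5, 286.3, 80.4]
ee_rot: [0.882, -0.47, 0.001, -0.001]
contact_force: [-7.5, -4.8, 18.6]
gripper_width: 19.1
grasp_force: 64.0
pos [546.5 286.3  80.4] d [-0.3 -0.  -0. ] rot [-0.002 -0.001  0.002] F [-7.5 -4.8 18.6] w 19.1 t 8.9
```

In the tool's units: -3 mm is -0.6.

```bash
python3 jog.py '[{"d":[0, 0, -0.6]}, {"d":[0, 0, -0.6]}, {"d":[0, 0, -0.6]}, {"d":[0, 0, -0.6]}, {"d":[0, 0, -0.6]}]' 60; python3 jog.py '[{"d":[0, 0, -8]}, {"d":[0, 0, -17]}, {"d":[0, 0, -26]}, {"d":[0, 0, -32]}, {"d":[0, 0, -32]}, {"d":[0, 0, -32]}, {"d":[0, 0, -32]}]'
python3 - <<'E'
from h import *
c=cal("wrist"); i=arm.get_image("wrist"); cv2.imwrite("pics/w3.png",i)
np.save("w3.npy",np.r_[c["K"].ravel(),c["rvec"],c["tvec"]])
print(arm.read_state()["position"])
t=arm.get_image("top"); cv2.imwrite("pics/top1.png",t)
print([(b[0].round(1).tolist(),int(b[1])) for b in blobs(t,"blue")])
E
```

```text
clock: 9.4
position: [545.9, 286.4, 78.6]
ee_rot: [0.882, -0.471, -0.0, 0.0]
contact_force: [-0.3, 0.2, -0.0]
gripper_width: 59.8
grasp_force: 0.0
clock: 10.1
position: [545.1, 285.8, 237.3]
ee_rot: [0.882, -0.471, -0.001, 0.001]
contact_force: [-0.1, -0.1, -0.7]
gripper_width: 60.4
grasp_force: 0.0
[545.15087054 285.71606394 237.13692398]
[([516.9, 189.8], 32), ([307.4, 195.7], 66), ([513.1, 210.5], 249), ([519.2, 229.4], 101), ([161.4, 263.5], 141)]
```

View pics/w3.png

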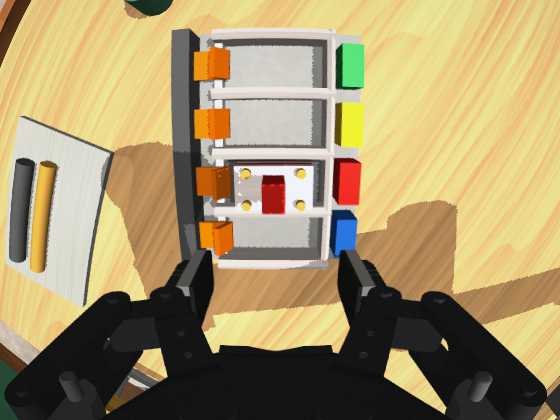

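The red cassette sits in its slot and its orange latch, at (213,181), is sprung out in line with the others. Blue hasn't moved; going there.

```bash
python3 d.py 634 -109 230 2.772
```

```text
pos [545.3 285.8 237.2] d [377.4 145.8   7.8] rot [ 0.003 -0.002  0.959] F [ 0.7 -0.6  0.1] w 59.7 t 10.2
```

In the tool's units: 377 mm is 75.4, 335 mm is 67, 0.96 rad is 9.6.

```bash
python3 jog.py '[{"d":[8, 3, 1], "turn_vec":[0, 0, 1]}, {"d":[16, 6, 1], "turn_vec":[0, 0, 2]}, {"d":[24.4, 9.2, 1], "turn_vec":[0, 0, 3.2]}, {"d":[33, 12.6, 1], "turn_vec":[0, 0, 4.4]}, {"d":[41.6, 16, 1], "turn_vec":[0, 0, 5.6]}, {"d":[50, 19.4, 1], "turn_vec":[0, 0, 6.8]}, {"d":[58.4, 22.6, 1], "turn_vec":[0, 0, 8]}, {"d":[67, 26, 1], "turn_vec":[0, 0, 9]}, {"d":[75.4, 29.2, 1.6], "turn_vec":[0, 0, 9.6]}, {"d":[75.4, 29.2, 1.6], "turn_vec":[0, 0, 9.6]}]'; python3 jog.py '[{}, {}, {}]';python3 d.py 634 -109 230 2.772
python3 - <<'E'
from h import *
c=cal("wrist"); i=arm.get_image("wrist"); cv2.imwrite("pics/w4.png",i)
np.save("w4.npy",np.r_[c["K"].ravel(),c["rvec"],c["tvec"]])
print(proj(c,W((634,-109,-.37),BODY+HAND)).round(0).tolist())
cv2.imwrite("pics/w4c.png",cv2.resize(i[140:230,210:340],None,fx=6,fy=6,interpolation=cv2.INTER_CUBIC))
E
```

```text
clock: 11.2
position: [634.0, -113.2, 228.6]
ee_rot: [-0.562, 0.827, 0.001, -0.002]
contact_force: [0.3, -0.0, 0.1]
gripper_width: 60.1
grasp_force: 0.0
clock: 11.5
position: [634.2, -107.0, 231.0]
ee_rot: [-0.566, 0.825, 0.0, -0.0]
contact_force: [-0.0, -0.6, 0.3]
gripper_width: 60.2
grasp_force: 0.0
pos [ 634.2 -107.   231. ] d [ 1.9 -0.6  1. ] rot [ 0.    -0.     0.002] F [-0.  -0.6  0.3] w 60.2 t 11.5
[[235.0, 207.0], [311.0, 207.0], [313.0, 163.0], [234.0, 163.0], [261.0, 210.0], [285.0, 210.0], [285.0, 181.0], [261.0, 181.0]]
```

View pics/w4c.png

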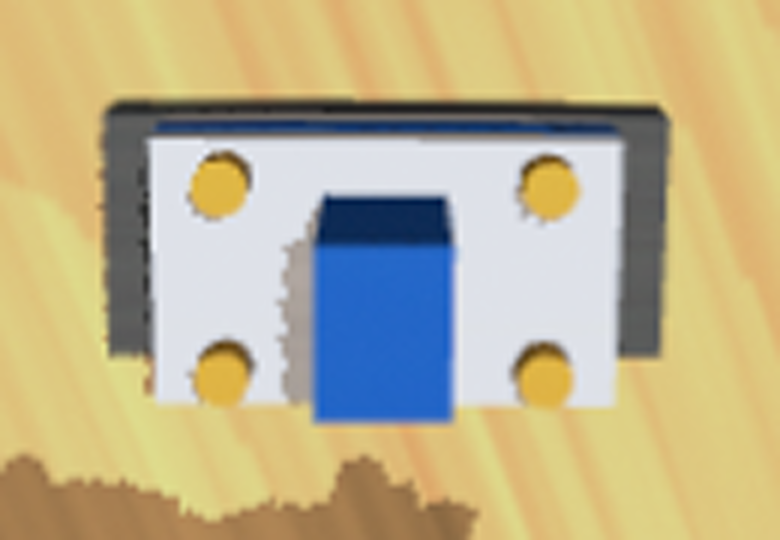

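The blue cassette is in view: body top corners at crop (148,137), (624,142), (615,407), (153,402), and handle top at (315,245)–(454,422).

Run:
```python
from h import *
a=np.load("w4.npy"); c=dict(K=a[:9].reshape(3,3),rvec=a[9:12],tvec=a[12:15],fish=True)
q=lambda l:np.array([((u+.5)/6-.5+210,(v+.5)/6-.5+140) for u,v in l])
uv=q([(148,137),(624,142),(615,407),(153,402),(315,245),(454,245),(454,422),(314,422)])
L=np.array(BODY+HAND)[[3,2,1,0,7,6,5,4]]
print(fitcorn(c,L,uv,[634,-109,-.37]))
```

```text
(array([ 6.33397049e+02, -1.09077031e+02, -3.76615145e-01]), [[0.2, 0.2], [-0.1, 0.0], [-0.2, -0.2], [0.3, -0.1], [-0.2, -0.1], [0.3, 0.1], [-0.2, 0.1], [-0.0, -0.1]])
```

```bash
python3 d.py 633.4 -109.1 71 2.765
```

```text
pos [ 634.2 -107.   231.2] d [  2.3  -0.  160.2] rot [0.    0.    0.009] F [ 0.1  0.3 -0.4] w 59.9 t 11.6
```

Careful with the scale: shifts go in units of 5 mm and turns go in units of 0.1 rad. That gives: 160 mm is 32, 150 mm is 30, 0.009 rad is 0.09.

```bash
python3 jog.py '[{"d":[0.46, 0, 9], "turn_vec":[0, 0, 0.09]}, {"d":[0.46, 0, 18], "turn_vec":[0, 0, 0.09]}, {"d":[0.46, 0, 26], "turn_vec":[0, 0, 0.09]}, {"d":[0.46, 0, 30], "turn_vec":[0, 0, 0.09]}, {"d":[0.46, 0, 32], "turn_vec":[0, 0, 0.09]}, {"d":[0.46, 0, 32], "turn_vec":[0, 0, 0.09]}, {"d":[0.46, 0, 32], "turn_vec":[0, 0, 0.09]}, {"d":[0.46, 0, 32], "turn_vec":[0, 0, 0.09]}, {"d":[0.46, 0, 32], "turn_vec":[0, 0, 0.09]}]' 60;  python3 d.py 633.4 -109.1 71 2.765
```

```text
clock: 12.45
position: [634.3, -110.4, 72.8]
ee_rot: [-0.561, 0.828, -0.001, 0.001]
contact_force: [-0.2, 0.1, -0.7]
gripper_width: 59.8
grasp_force: 0.0
pos [ 634.3 -110.4   72.8] d [-0.9  1.3  1.8] rot [-0.003  0.001 -0.002] F [-0.2  0.1 -0.7] w 59.8 t 12.4
```

```bash
python3 jog.py '[{"d":[-0.12, 0.26, 0.3]}, {"d":[-0.12, 0.26, 0.3]}, {"d":[-0.12, 0.26, 0.3]}, {"d":[-0.12, 0.26, 0.3]}]' 60; python3 d.py 633.4 -109.1 71 2.765;  python3 jog.py '[{}, {}, {}, {}, {}, {}, {}, {}]' 0;python3 jog.py '[{"d":[0, 0, -8]}, {"d":[0, 0, -16]}, {"d":[0, 0, -24]}, {"d":[0, 0, -28]}, {"d":[0, 0, -28]}, {"d":[0, 0, -28]}]'; python3 d.py 512.8 336.4 212 3.731
```

```text
clock: 12.85
position: [632.4, -109.5, 69.7]
ee_rot: [-0.561, 0.828, -0.0, 0.0]
contact_force: [0.4, -0.4, 0.5]
gripper_width: 60.1
grasp_force: 0.0
pos [ 632.4 -109.5   69.7] d [-0.7 -0.8 -1.3] rot [-0.    -0.    -0.002] F [ 0.4 -0.4  0.5] w 60.1 t 12.8
clock: 13.65
position: [633.1, -109.5, 70.0]
ee_rot: [-0.561, 0.828, -0.001, 0.001]
contact_force: [2.6, -1.5, 0.7]
gripper_width: 19.4
grasp_force: 60.1
clock: 14.25
position: [630.3, -108.9, 206.9]
ee_rot: [-0.561, 0.828, 0.002, -0.002]
contact_force: [-0.8, 1.0, -6.3]
gripper_width: 19.0
grasp_force: 60.9
pos [ 630.3 -108.9  206.9] d [-369.9  274.3   -3.7] rot [ 0.006  0.002 -0.969] F [-0.8  1.  -6.3] w 19.0 t 14.2
```

```bash
python3 jog.py '[{"d":[-7, 5.2, -2], "turn_vec":[0, 0, -1]}, {"d":[-14.8, 11, -2], "turn_vec":[0, 0, -2]}, {"d":[-22.6, 16.8, -2], "turn_vec":[0, 0, -3.2]}, {"d":[-30.4, 22.6, -2], "turn_vec":[0, 0, -4.4]}, {"d":[-38.2, 28.4, -2], "turn_vec":[0, 0, -5.6]}, {"d":[-46, 34.2, -2], "turn_vec":[0, 0, -6.8]}, {"d":[-53.8, 40, -2], "turn_vec":[0, 0, -8]}, {"d":[-61.6, 45.8, -1.6], "turn_vec":[0, 0, -9]}, {"d":[-69, 51.2, -1], "turn_vec":[0, 0, -9.67]}, {"d":[-74, 54.8, -0.8], "turn_vec":[0, 0, -9.67]}]';python3 jog.py '[{}, {}, {}, {}]';python3 d.py 512.8 336.4 138 3.731
```

```text
clock: 15.25
position: [511.8, 337.4, 209.2]
ee_rot: [0.882, -0.471, -0.002, 0.003]
contact_force: [-0.4, -0.7, -5.0]
gripper_width: 19.3
grasp_force: 61.0
clock: 15.65
position: [514.7, 334.2, 212.7]
ee_rot: [0.881, -0.473, -0.0, 0.001]
contact_force: [1.0, -0.8, -5.8]
gripper_width: 19.3
grasp_force: 61.1
pos [514.7 334.2 212.7] d [-2.9  0.2 74.7] rot [ 0.002 -0.    -0.003] F [ 1.  -0.8 -5.8] w 19.3 t 15.7
```

```bash
python3 jog.py '[{"d":[-0.58, 0, 6], "turn_vec":[0, 0, -0.03]}, {"d":[-0.58, 0, 11], "turn_vec":[0, 0, -0.03]}, {"d":[-0.58, 0, 14], "turn_vec":[0, 0, -0.03]}, {"d":[-0.58, 0, 15], "turn_vec":[0, 0, -0.03]}, {"d":[-0.58, 0, 15], "turn_vec":[0, 0, -0.03]}, {"d":[-0.58, 0, 15], "turn_vec":[0, 0, -0.03]}, {"d":[-0.58, 0, 15], "turn_vec":[0, 0, -0.03]}]'; python3 d.py 512.8 336.4 118 3.731
```

```text
clock: 16.35
position: [513.9, 338.5, 140.1]
ee_rot: [0.882, -0.471, 0.0, -0.001]
contact_force: [0.5, 0.4, -5.3]
gripper_width: 19.7
grasp_force: 61.0
pos [513.9 338.5 140.1] d [ 1.1  2.1 22. ] rot [-0.003  0.     0.001] F [ 0.5  0.4 -5.3] w 19.7 t 16.4
```

```bash
python3 jog.py '[{}, {}]';python3 d.py 512.8 336.4 118 3.731
```

```text
clock: 16.55
position: [513.3, 338.3, 139.3]
ee_rot: [0.882, -0.471, 0.0, -0.001]
contact_force: [0.3, 0.2, -5.7]
gripper_width: 19.3
grasp_force: 61.0
pos [513.3 338.3 139.3] d [ 1.3  1.5 21.3] rot [-0.001  0.     0.002] F [ 0.3  0.2 -5.7] w 19.3 t 16.6
```

```bash
python3 jog.py '[{"d":[0.2, 0.24, 1]}, {"d":[0.2, 0.24, 2]}, {"d":[0.2, 0.24, 3]}, {"d":[0.2, 0.24, 4]}, {"d":[0.2, 0.24, 4.4]}, {"d":[0.2, 0.24, 4.4]}]';python3 d.py 512.8 336.4 110 3.731;python3 jog.py '[{"d":[0, 0, 0.6]}, {"d":[0, 0, 1.2]}, {"d":[0, 0, 1.8]}, {"d":[0, 0, 1.8]}]';python3 d.py 512.8 336.4 105 3.731
```

```text
clock: 17.15
position: [512.6, 336.5, 116.1]
ee_rot: [0.882, -0.471, -0.0, 0.0]
contact_force: [-1.0, 0.6, -5.3]
gripper_width: 19.4
grasp_force: 61.2
pos [512.6 336.5 116.1] d [ 0.1 -0.1  6.1] rot [ 0.001 -0.     0.002] F [-1.   0.6 -5.3] w 19.4 t 17.1
clock: 17.55
position: [513.3, 336.2, 110.3]
ee_rot: [0.882, -0.47, 0.001, -0.001]
contact_force: [-2.9, -4.8, 5.7]
gripper_width: 18.9
grasp_force: 62.5
pos [513.3 336.2 110.3] d [-0.4  0.4  5.3] rot [-0.002 -0.001  0.002] F [-2.9 -4.8  5.7] w 18.9 t 17.6
```

In the tool's units: 20 mm is 4, 16 mm is 3.2.

```bash
python3 jog.py '[{"d":[0, 0, 0.8]}, {"d":[0, 0, 1.6]}, {"d":[0, 0, 2.4]}, {"d":[0, 0, 3.2]}, {"d":[0, 0, 4]}, {"d":[0, 0, 4]}]';python3 d.py 512.8 336.4 80.0 3.731;python3 jog.py '[{"d":[0, 0, 0.8]}, {"d":[0, 0, 1.6]}, {"d":[0, 0, 2.4]}, {"d":[0, 0, 2.4]}]';python3 d.py 512.8 336.4 80 3.731
```

```text
clock: 18.15
position: [512.3, 335.7, 86.6]
ee_rot: [0.882, -0.471, -0.0, 0.001]
contact_force: [-1.1, -4.7, -2.6]
gripper_width: 19.2
grasp_force: 61.7
pos [512.3 335.7  86.6] d [-0.3 -0.8  6.6] rot [ 0.003 -0.001  0.001] F [-1.1 -4.7 -2.6] w 19.2 t 18.1
clock: 18.55
position: [513.3, 336.0, 79.9]
ee_rot: [0.883, -0.47, 0.001, 0.0]
contact_force: [-6.7, -8.7, 18.3]
gripper_width: 19.2
grasp_force: 64.7
pos [513.3 336.   79.9] d [-0.6  0.2 -0.1] rot [-0.    -0.002  0.003] F [-6.7 -8.7 18.3] w 19.2 t 18.6
```

```bash
python3 jog.py '[{"d":[0, 0, -0.6]}, {"d":[0, 0, -0.6]}, {"d":[0, 0, -0.6]}, {"d":[0, 0, -0.6]}, {"d":[0, 0, -0.6]}]' 60; python3 jog.py '[{"d":[0, 0, -8]}, {"d":[0, 0, -17]}, {"d":[0, 0, -26]}, {"d":[0, 0, -32]}, {"d":[0, 0, -32]}, {"d":[0, 0, -32]}, {"d":[0, 0, -32]}]'
python3 - <<'E'
from h import *
i=arm.get_image("wrist"); cv2.imwrite("pics/w5.png",i)
cv2.imwrite("pics/w5c.png",cv2.resize(i[20:290,160:400],None,fx=2.2,fy=2.2,interpolation=cv2.INTER_CUBIC))
E
```

```text
clock: 19.05
position: [512.8, 337.0, 78.2]
ee_rot: [0.882, -0.47, 0.0, -0.0]
contact_force: [-0.2, 0.8, 0.7]
gripper_width: 60.2
grasp_force: 0.0
clock: 19.75
position: [512.1, 336.2, 236.8]
ee_rot: [0.882, -0.471, -0.001, 0.001]
contact_force: [-0.2, -0.6, -0.0]
gripper_width: 59.9
grasp_force: 0.0
```

View pics/w5c.png

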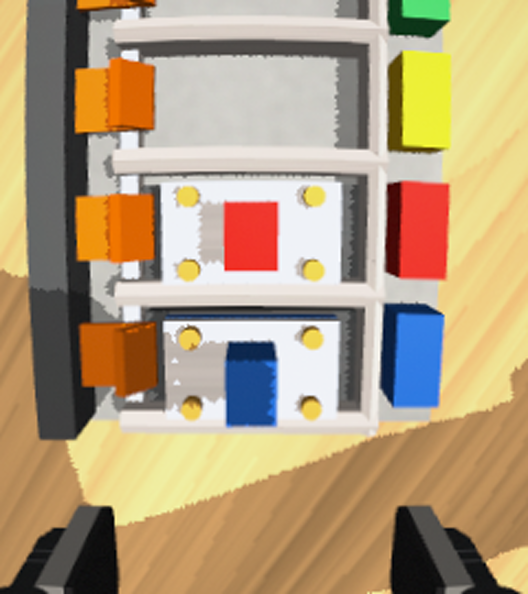

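Both latches are sprung out, with the orange tips in line at u≈155, over the seated red and blue cassettes. Now the control box.

```bash
python3 d.py 431 -238 230 3.768
python3 - <<'E'
from h import *
c=cal("wrist"); s=arm.read_state(); Rm=R.from_rotvec(c["rvec"]).as_matrix(); C=-Rm.T@c["tvec"]
print(R.from_quat(s["ee_rot"]).inv().apply(C-s["position"]), Rm[2])
E
```

```text
pos [512.1 336.1 236.7] d [431.6 387.1   8.2] rot [ 0.004 -0.    -0.036] F [-0.1 -0.2  0.5] w 60.1 t 19.8
[  69.85112383    0.96902767 -125.44796876] [-0.15818845  0.22809759 -0.96070178]
```

In the tool's units: 350 mm is 70, 315 mm is 63, -0.036 rad is -0.36.

```bash
python3 jog.py '[{"d":[7.2, 6.4, 0], "turn_vec":[0, 0, -0.1]}, {"d":[14, 12.8, 0], "turn_vec":[0, 0, -0.2]}, {"d":[21, 19, 0], "turn_vec":[0, 0, -0.3]}, {"d":[28, 25.2, 0], "turn_vec":[0, 0, -0.36]}, {"d":[35, 31.4, 0], "turn_vec":[0, 0, -0.36]}, {"d":[42, 37.6, 0], "turn_vec":[0, 0, -0.36]}, {"d":[49, 44, 0], "turn_vec":[0, 0, -0.36]}, {"d":[56, 50.2, 0.8], "turn_vec":[0, 0, -0.36]}, {"d":[63, 56.4, 1.6], "turn_vec":[0, 0, -0.36]}, {"d":[70, 62.8, 1.6], "turn_vec":[0, 0, -0.36]}]'; python3 d.py 431 -238 230 3.768
```

```text
clock: 20.8
position: [445.6, -130.7, 229.0]
ee_rot: [0.891, -0.454, -0.001, 0.001]
contact_force: [1.4, -0.3, 0.6]
gripper_width: 60.0
grasp_force: 0.0
pos [ 445.6 -130.7  229. ] d [78.3 74.8 -0.9] rot [0.003 0.002 0.001] F [ 1.4 -0.3  0.6] w 60.0 t 20.8
```

In the tool's units: 78 mm is 15.6, 75 mm is 15.

```bash
python3 jog.py '[{"d":[6, 6, 0]}, {"d":[11.6, 11, 0]}, {"d":[15.6, 15, 0]}, {"d":[15.6, 15, 0]}, {"d":[15.6, 15, 0]}, {"d":[15.6, 15, 0]}]'; python3 d.py 431 -238 230 3.768
python3 - <<'E'
from h import *
c=cal("wrist"); i=arm.get_image("wrist"); cv2.imwrite("pics/w6.png",i)
np.save("w6.npy",np.r_[c["K"].ravel(),c["rvec"],c["tvec"]])
print([(b[0].round(1).tolist(),int(b[1])) for b in blobs(i,"orange",150,60)])
p=(486.7,-314.9,-.944)
print(hullc(proj(c,W(p,box(-95,0,56,50,22,10)))),proj(c,W(p,[(-70,80,61),(70,80,61),(70,-80,61),(-70,-80,61)])).round(0).tolist())
E
```

```text
clock: 21.4
position: [431.8, -235.6, 229.9]
ee_rot: [0.891, -0.454, -0.001, 0.0]
contact_force: [0.3, -0.1, 0.2]
gripper_width: 59.8
grasp_force: 0.0
pos [ 431.8 -235.6  229.9] d [ 1.5  2.1 -0.1] rot [0.001 0.001 0.001] F [ 0.3 -0.1  0.2] w 59.8 t 21.4
[([30.7, 75.8], 2099), ([276.2, 190.6], 617), ([6.8, 327.0], 265), ([17.6, 353.9], 244)]
[276.03049763 187.35567609] [[190.0, 162.0], [189.0, 14.0], [363.0, 15.0], [362.0, 162.0]]
```

View pics/w6.png

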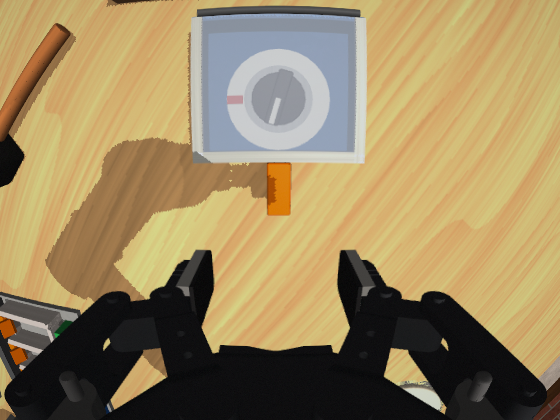

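Run:
```python
from h import *
a=np.load("w6.npy"); c=dict(K=a[:9].reshape(3,3),rvec=a[9:12],tvec=a[12:15],fish=True)
L=[(-70,80,61),(-70,-80,61),(-120,11,66),(-120,-11,66),(70,80,61),(70,-80,61)]
uv=np.array([(193,163),(366,163),(267,215),(291,215),(193,15),(366,15)])
p,r=fitcorn(c,L,uv,[487,-315,-.944]); print(p,r)
print("phi",p[2]+np.pi*1.5, "box y dir",p[2]+np.pi/2)
for al in np.arange(0,1.95,.19):
    r=171; b=[70-r*np.cos(al)+5*np.sin(al),0,56+r*np.sin(al)+5*np.cos(al)]
    print(round(al,2),W(p,[b]).round(1)[0], "tool d from start: x",round(b[0]-(-101),1),"z",round(-(b[2]-61),1))
```

```text
[ 483.92608484 -316.30275533   -0.94264698] [[0.6, -0.6], [-1.2, -0.4], [0.7, 0.4], [0.2, 0.4], [-0.9, -0.4], [0.6, 0.5]]
phi 3.769741996147577 box y dir 0.6281493425577839
0.0 [ 424.6 -234.6   61. ] tool d from start: x 0.0 z -0.0
0.19 [ 426.9 -237.8   93.2] tool d from start: x 4.0 z -32.2
0.38 [ 432.8 -246.   124.1] tool d from start: x 14.1 z -63.1
0.57 [ 442.  -258.6  152.5] tool d from start: x 29.7 z -91.5
0.76 [ 454.2 -275.4  177.4] tool d from start: x 50.5 z -116.4
0.95 [ 469.  -295.8  198. ] tool d from start: x 75.6 z -137.0
1.14 [ 485.8 -318.8  213.5] tool d from start: x 104.1 z -152.5
1.33 [ 504.  -343.9  223.3] tool d from start: x 135.1 z -162.3
1.52 [ 522.9 -370.   227. ] tool d from start: x 167.3 z -166.0
1.71 [ 541.9 -396.1  224.7] tool d from start: x 199.7 z -163.7
1.9 [ 560.3 -421.5  216.2] tool d from start: x 231.0 z -155.2
```

The box is now refit: the tab centre is at (279,190), and the cover corners are at (193,163), (366,163) and (193,15), (366,15). Descending on the tab.

```bash
python3 d.py 424.6 -234.6 59 3.770
```

```text
pos [ 432.  -235.4  230.2] d [ -4.8   5.4 171.2] rot [ 0.001  0.001 -0.   ] F [-0.4 -0.3  1. ] w 59.7 t 21.4
```

```bash
python3 jog.py '[{"d":[-1, 1.08, 8]}, {"d":[-1, 1.08, 17]}, {"d":[-1, 1.08, 25]}, {"d":[-1, 1.08, 31]}, {"d":[-1, 1.08, 33.6]}, {"d":[-1, 1.08, 34.2]}, {"d":[-1, 1.08, 34.2]}, {"d":[-1, 1.08, 34.2]}, {"d":[-1, 1.08, 34.2]}]'; python3 d.py 424.6 -234.6 59 3.770;python3 jog.py '[{}, {}, {}, {}, {}, {}, {}]' 0;python3 d.py 424.6 -234.6 59 3.770
```

```text
clock: 22.35
position: [425.6, -235.2, 60.8]
ee_rot: [0.891, -0.454, 0.001, -0.0]
contact_force: [0.3, -0.6, 0.3]
gripper_width: 59.6
grasp_force: 0.0
pos [ 425.6 -235.2   60.8] d [-1.1  0.4  1.8] rot [-0.002 -0.002 -0.001] F [ 0.3 -0.6  0.3] w 59.6 t 22.4
clock: 23.05
position: [426.8, -234.2, 60.5]
ee_rot: [0.891, -0.454, 0.002, -0.001]
contact_force: [1.8, 10.0, 3.3]
gripper_width: 20.9
grasp_force: 58.7
pos [ 426.8 -234.2   60.5] d [-0.9  2.   1.5] rot [-0.004 -0.002 -0.   ] F [ 1.8 10.   3.3] w 20.9 t 23.1
```

In the tool's units: -66 mm is -13.2, -50 mm is -10.

```bash
python3 jog.py '[{"d":[0.28, -0.3, -3.4]}, {"d":[0.88, -0.3, -6.8]}, {"d":[1.8, -0.3, -10]}, {"d":[3.08, -0.3, -13.2]}]'; python3 d.py 432.8 -246 122 3.770
```

```text
clock: 23.45
position: [435.9, -246.5, 125.6]
ee_rot: [0.891, -0.455, 0.001, -0.001]
contact_force: [5.8, -1.8, -9.1]
gripper_width: 20.8
grasp_force: 58.9
pos [ 435.9 -246.5  125.6] d [-2.2  2.2  3.6] rot [-0.002 -0.001 -0.002] F [ 5.8 -1.8 -9.1] w 20.8 t 23.4
```

In the tool's units: 131.4 mm is 26.28, 114.7 mm is 22.94.

```bash
python3 jog.py '[{"d":[1.58, 0, -3.04]}, {"d":[3.46, 0, -5.9]}, {"d":[5.6, 0, -8.56]}, {"d":[8, 0, -11]}, {"d":[10.64, 0, -13.16]}, {"d":[13.48, 0, -15.08]}, {"d":[16.5, 0, -16.7]}, {"d":[19.66, 0, -18]}, {"d":[22.94, 0, -18.98]}, {"d":[26.28, 0, -19.6]}]'; python3 d.py 511 -353 223 3.770
```

```text
clock: 24.45
position: [511.5, -350.8, 221.9]
ee_rot: [0.891, -0.455, -0.003, -0.002]
contact_force: [2.7, 5.3, -4.2]
gripper_width: 20.9
grasp_force: 61.4
pos [ 511.5 -350.8  221.9] d [ 1.5  1.7 -1.1] rot [-0.001  0.007 -0.002] F [ 2.7  5.3 -4.2] w 20.9 t 24.4
```

In the tool's units: 84 mm is 16.8, 76 mm is 15.2.

```bash
python3 jog.py '[{"d":[3.4, 0, -0.34]}, {"d":[6.8, 0, -0.3]}, {"d":[10.2, 0, 0.06]}, {"d":[13.6, 0, 0.8]}, {"d":[15.2, 0, 1.26]}, {"d":[16.8, 0, 1.8]}, {"d":[16.8, 0, 1.8]}]'; python3 d.py 560.3 -421.5 214 3.770;  python3 jog.py '[{}, {}, {}, {}, {}]' 60; python3 jog.py '[{"d":[0, 0, -4]}, {"d":[0, 0, -9]}, {"d":[0, 0, -14]}, {"d":[0, 0, -18]}, {"d":[-6, 0, -20]}, {"d":[-14, 0, -20]}, {"d":[-22, 0, -20]}, {"d":[-31, 0, -18]}, {"d":[-40, 0, -16]}, {"d":[-45, 0, -14]}]';python3 jog.py '[{}, {}, {}]' 45
python3 - <<'E'
from h import *
c=cal("wrist"); i=arm.get_image("wrist"); cv2.imwrite("pics/w7.png",i)
np.save("w7.npy",np.r_[c["K"].ravel(),c["rvec"],c["tvec"]]); s=arm.read_state();print(s["position"],s["contact_force"])
p=(483.9,-316.3,-.943)
print(proj(c,W(p,[(-10,0,49),(-37,0,49),(-70,80,56),(70,80,56),(70,-80,56),(-70,-80,56)])).round(0).tolist())
E
```

```text
clock: 25.15
position: [562.1, -420.4, 213.5]
ee_rot: [0.891, -0.455, -0.001, -0.001]
contact_force: [3.1, 3.5, -1.8]
gripper_width: 20.6
grasp_force: 58.5
pos [ 562.1 -420.4  213.5] d [-0.1  2.1 -0.5] rot [-0.001  0.002 -0.002] F [ 3.1  3.5 -1.8] w 20.6 t 25.1
clock: 25.65
position: [561.1, -421.5, 215.0]
ee_rot: [0.891, -0.455, 0.0, 0.0]
contact_force: [0.5, -0.7, 0.1]
gripper_width: 59.8
grasp_force: 0.0
clock: 26.65
position: [427.1, -237.3, 285.0]
ee_rot: [0.891, -0.454, 0.0, -0.0]
contact_force: [0.3, -0.7, -0.5]
gripper_width: 59.8
grasp_force: 0.0
clock: 26.95
position: [430.2, -239.7, 285.2]
ee_rot: [0.891, -0.455, 0.001, 0.0]
contact_force: [-0.5, -0.5, 0.5]
gripper_width: 45.2
grasp_force: 0.0
[ 430.23538606 -239.81272113  284.96998355] [-0.60487197 -0.05509655  0.05925759]
[[276.0, 102.0], [276.0, 126.0], [204.0, 157.0], [202.0, 33.0], [349.0, 33.0], [347.0, 157.0]]
```

View pics/w7.png

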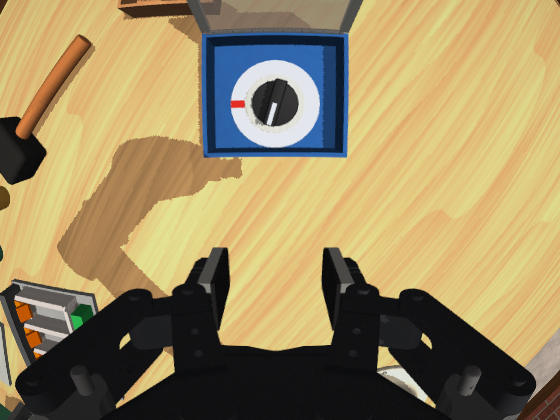

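The cover leans back, and the knob is at (275,103) with its pointer towards (271,124), about 0.24 rad. The red mark is at (237,103). Gripping the bar.

```bash
python3 d.py 478 -308.2 40 3.53
```

```text
pos [ 430.2 -239.8  285. ] d [ 83.2   1.5 245. ] rot [-0.001 -0.001  0.238] F [-0.6 -0.1  0.1] w 44.9 t 27.0
```

```bash
python3 jog.py '[{"d":[8, 0, 4], "turn_vec":[0, 0, 1]}, {"d":[15, 0.2, 10], "turn_vec":[0, 0, 2]}, {"d":[16.6, 0.3, 18], "turn_vec":[0, 0, 2.38]}, {"d":[16.6, 0.3, 26], "turn_vec":[0, 0, 2.38]}, {"d":[16.6, 0.3, 33], "turn_vec":[0, 0, 2.38]}, {"d":[16.6, 0.3, 37], "turn_vec":[0, 0, 2.38]}, {"d":[16.6, 0.3, 37], "turn_vec":[0, 0, 2.38]}, {"d":[16.6, 0.3, 37], "turn_vec":[0, 0, 2.38]}, {"d":[16.6, 0.3, 37], "turn_vec":[0, 0, 2.38]}]'; python3 d.py 478 -308.2 40 3.53
```

```text
clock: 27.9
position: [478.2, -308.0, 101.1]
ee_rot: [0.83, -0.557, 0.002, -0.0]
contact_force: [-0.6, -0.5, 0.3]
gripper_width: 44.9
grasp_force: 0.0
pos [ 478.2 -308.   101.1] d [-0.   0.4 61.1] rot [-0.002 -0.002  0.001] F [-0.6 -0.5  0.3] w 44.9 t 27.9
```

In the tool's units: 60 mm is 12, 55 mm is 11.

```bash
python3 jog.py '[{"d":[0, 0, 4]}, {"d":[0, 0, 8]}, {"d":[0, 0, 11]}, {"d":[0, 0, 12]}, {"d":[0, 0, 12]}, {"d":[0, 0, 12]}, {"d":[0, 0, 12]}]'; python3 d.py 478 -308.2 40 3.53;python3 jog.py '[{}, {}, {}, {}, {}, {}]' 0;python3 d.py 478 -308.2 40 2.2
```

```text
clock: 28.6
position: [477.7, -307.5, 40.9]
ee_rot: [0.83, -0.557, 0.001, -0.0]
contact_force: [-0.2, 0.7, -0.5]
gripper_width: 44.8
grasp_force: 0.0
pos [ 477.7 -307.5   40.9] d [ 0.8 -0.   0.9] rot [-0.002 -0.002  0.001] F [-0.2  0.7 -0.5] w 44.8 t 28.6
clock: 29.2
position: [479.4, -306.4, 40.6]
ee_rot: [0.831, -0.557, 0.002, -0.001]
contact_force: [4.7, 6.8, 2.3]
gripper_width: 12.7
grasp_force: 61.2
pos [ 479.4 -306.4   40.6] d [1.1 2.  0.6] rot [-5.000e-03  1.000e-03  1.331e+00] F [4.7 6.8 2.3] w 12.7 t 29.2
```

In the tool's units: -2 mm is -0.4, 1.24 rad is 12.4.

```bash
python3 jog.py '[{"d":[0, -0.4, 0], "turn_vec":[0, 0, 1]}, {"d":[0, -0.4, 0], "turn_vec":[0, 0, 2.3]}, {"d":[0, -0.4, 0], "turn_vec":[0, 0, 3.6]}, {"d":[0, -0.4, 0], "turn_vec":[0, 0, 4.9]}, {"d":[0, -0.4, 0], "turn_vec":[0, 0, 6.2]}, {"d":[0, -0.4, 0], "turn_vec":[0, 0, 7.5]}, {"d":[0, -0.4, 0], "turn_vec":[0, 0, 8.8]}, {"d":[0, -0.4, 0], "turn_vec":[0, 0, 10.1]}, {"d":[0, -0.4, 0], "turn_vec":[0, 0, 11.4]}, {"d":[0, -0.4, 0], "turn_vec":[0, 0, 12.4]}]'; python3 jog.py '[{"turn_vec":[0, 0, 0.6]}, {"turn_vec":[0, 0, 0.9]}, {"turn_vec":[0, 0, 0.9]}, {"turn_vec":[0, 0, 0.9]}]';python3 d.py 478 -308.2 40 2.2
```

```text
clock: 30.2
position: [480.8, -306.5, 40.6]
ee_rot: [-0.351, 0.936, -0.001, 0.002]
contact_force: [2.6, 1.7, 1.4]
gripper_width: 12.8
grasp_force: 61.1
clock: 30.6
position: [480.8, -306.6, 40.6]
ee_rot: [-0.31, 0.951, -0.001, 0.002]
contact_force: [5.3, 2.0, 3.1]
gripper_width: 12.7
grasp_force: 61.3
pos [ 480.8 -306.6   40.6] d [3.2 0.4 0.6] rot [-0.004  0.003  0.002] F [5.3 2.  3.1] w 12.7 t 30.6
```

Released next, then up and a look.

```bash
python3 jog.py '[{}, {}, {}, {}, {}]' 45; python3 jog.py '[{"d":[0, 0, -4]}, {"d":[0, 0, -12]}, {"d":[0, 0, -21]}, {"d":[0, 0, -30]}, {"d":[0, 0, -34]}, {"d":[0, 0, -34]}, {"d":[0, 0, -34]}, {"d":[0, 0, -34]}]'
python3 - <<'E'
from h import *
i=arm.get_image("wrist"); c=cal("wrist"); cv2.imwrite("pics/w8.png",i)
p=(483.9,-316.3,-.943); uv=proj(c,W(p,[(-10,0,49),(-10,27,49),(-10,45,20)])); print(uv.round(1).tolist())
u,v=np.clip(uv[0].astype(int),60,490); i2=i[max(v-60,0):v+60,u-80:u+80]; print(u-80,max(v-60,0))
cv2.imwrite("pics/w8c.png",cv2.resize(i2,None,fx=5,fy=5,interpolation=cv2.INTER_CUBIC))
E
```

```text
clock: 31.1
position: [478.2, -306.5, 39.4]
ee_rot: [-0.31, 0.951, 0.0, -0.0]
contact_force: [-0.3, -0.2, 0.5]
gripper_width: 45.3
grasp_force: 0.0
clock: 31.9
position: [477.7, -306.0, 207.9]
ee_rot: [-0.31, 0.951, 0.001, -0.001]
contact_force: [-0.4, -0.5, 0.8]
gripper_width: 45.2
grasp_force: 0.0
[[271.7, 193.2], [271.7, 221.6], [271.9, 229.0]]
191 133
```

View pics/w8c.png

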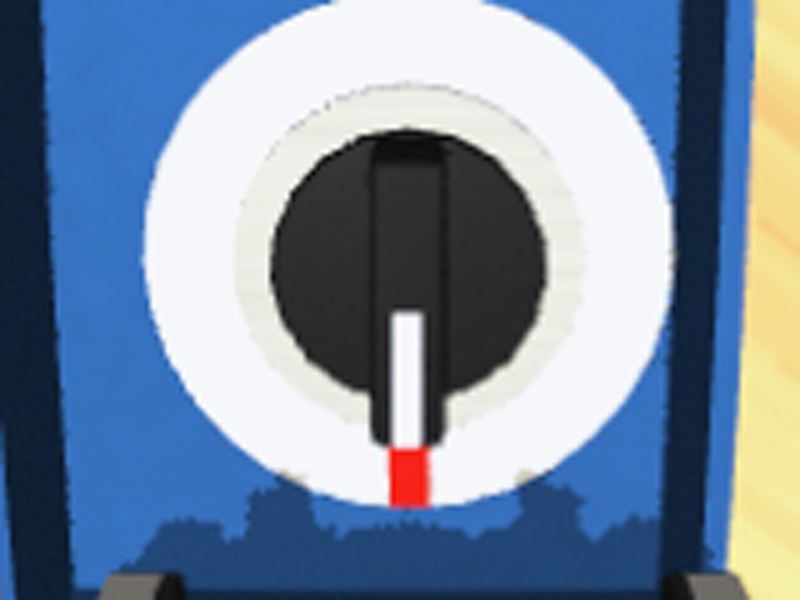

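The pointer is exactly on the red mark, at crop (407,445). Now the cover: back over the tab.

In the tool's units: -107 mm is -21.4, -80 mm is -16, -1.5 rad is -15.

```bash
python3 jog.py '[{"d":[0, 0, -8], "turn_vec":[0, 0, -1.5]}, {"d":[0, 0, -16], "turn_vec":[0, 0, -3]}, {"d":[0, 0, -21.4], "turn_vec":[0, 0, -4.5]}, {"d":[0, 0, -21.4], "turn_vec":[0, 0, -6]}, {"d":[0, 0, -21.4], "turn_vec":[0, 0, -7.5]}, {"d":[0, 0, -21.4], "turn_vec":[0, 0, -9]}, {"d":[0, 0, -21.4], "turn_vec":[0, 0, -10.5]}, {"d":[0, 0, -21.4], "turn_vec":[0, 0, -12]}, {"d":[0, 0, -21.4], "turn_vec":[0, 0, -13.5]}, {"d":[0, 0, -21.4], "turn_vec":[0, 0, -15]}]' 60; python3 d.py 561.3 -421.3 315 3.77
```

```text
clock: 32.95
position: [478.4, -306.3, 314.8]
ee_rot: [0.876, -0.482, -0.002, 0.0]
contact_force: [0.2, -0.7, 0.5]
gripper_width: 59.7
grasp_force: 0.0
pos [ 478.4 -306.3  314.8] d [141.5  -8.4  -0.6] rot [ 0.002  0.003 -0.063] F [ 0.2 -0.7  0.5] w 59.7 t 33.0
```

In the tool's units: 141 mm is 28.2, 125 mm is 25, -0.063 rad is -0.63.

```bash
python3 jog.py '[{"d":[8, -0.6, 0], "turn_vec":[0, 0, -0.63]}, {"d":[17, -1.2, 0], "turn_vec":[0, 0, -0.63]}, {"d":[25, -1.6, 0], "turn_vec":[0, 0, -0.63]}, {"d":[28.2, -1.6, 0], "turn_vec":[0, 0, -0.63]}, {"d":[28.2, -1.6, 0], "turn_vec":[0, 0, -0.63]}, {"d":[28.2, -1.6, 0], "turn_vec":[0, 0, -0.63]}, {"d":[28.2, -1.6, 0], "turn_vec":[0, 0, -0.63]}]'; python3 d.py 561.3 -421.3 214.5 3.77
```

```text
clock: 33.65
position: [559.8, -421.0, 316.4]
ee_rot: [0.89, -0.457, -0.001, -0.0]
contact_force: [0.8, -0.4, 1.3]
gripper_width: 60.2
grasp_force: 0.0
pos [ 559.8 -421.   316.4] d [  1.2  -1.  101.9] rot [ 0.     0.001 -0.006] F [ 0.8 -0.4  1.3] w 60.2 t 33.6
```

In the tool's units: 101 mm is 20.2, 100 mm is 20, -0.006 rad is -0.06.

```bash
python3 jog.py '[{"d":[0.24, -0.2, 6], "turn_vec":[0, 0, -0.06]}, {"d":[0.24, -0.2, 13], "turn_vec":[0, 0, -0.06]}, {"d":[0.24, -0.2, 18], "turn_vec":[0, 0, -0.06]}, {"d":[0.24, -0.2, 20], "turn_vec":[0, 0, -0.06]}, {"d":[0.24, -0.2, 20.2], "turn_vec":[0, 0, -0.06]}, {"d":[0.24, -0.2, 20.2], "turn_vec":[0, 0, -0.06]}, {"d":[0.24, -0.2, 20.2], "turn_vec":[0, 0, -0.06]}]'; python3 d.py 561.3 -421.3 214.5 3.77; python3 jog.py '[{}, {}, {}, {}, {}, {}, {}]' 0;python3 d.py 511 -352 223 3.77
```

```text
clock: 34.35
position: [562.5, -422.5, 218.0]
ee_rot: [0.891, -0.454, 0.002, 0.0]
contact_force: [0.0, 0.1, 0.3]
gripper_width: 59.9
grasp_force: 0.0
pos [ 562.5 -422.5  218. ] d [-1.7  0.3  3.5] rot [-0.001 -0.004  0.   ] F [0.  0.1 0.3] w 59.9 t 34.4
clock: 35.05
position: [563.1, -421.9, 216.5]
ee_rot: [0.891, -0.454, 0.002, -0.0]
contact_force: [4.2, 2.9, 2.6]
gripper_width: 20.3
grasp_force: 58.4
pos [ 563.1 -421.9  216.5] d [-87.1   1.   -6.7] rot [-0.002 -0.003  0.   ] F [4.2 2.9 2.6] w 20.3 t 35.0
```

In the tool's units: -162 mm is -32.4, -148 mm is -29.6.

```bash
python3 jog.py '[{"d":[-3.2, 0, -1]}, {"d":[-6.6, 0, -1.76]}, {"d":[-10, 0, -2.12]}, {"d":[-13.4, 0, -2.16]}, {"d":[-16.8, 0, -1.8]}, {"d":[-20.2, 0, -1.2]}, {"d":[-23.4, 0, -0.2]}, {"d":[-26.6, 0, 1.1]}, {"d":[-29.6, 0, 2.72]}, {"d":[-32.4, 0, 4.6]}]'; python3 d.py 465 -290.5 191 3.77
```

```text
clock: 36.05
position: [469.1, -292.3, 198.3]
ee_rot: [0.891, -0.453, 0.006, 0.001]
contact_force: [-0.7, 5.5, 17.4]
gripper_width: 20.4
grasp_force: 86.1
pos [ 469.1 -292.3  198.3] d [-3.9  2.3  7.3] rot [-0.004 -0.011  0.002] F [-0.7  5.5 17.4] w 20.4 t 36.0
```

In the tool's units: 125 mm is 25, 112 mm is 22.4.

```bash
python3 jog.py '[{"d":[-2.54, 0, 1.6]}, {"d":[-5.08, 0, 4]}, {"d":[-7.4, 0, 6.6]}, {"d":[-9.4, 0, 9.4]}, {"d":[-11.14, 0, 12.4]}, {"d":[-12.6, 0, 15.6]}, {"d":[-13.6, 0, 19]}, {"d":[-14.4, 0, 22.4]}, {"d":[-14.8, 0, 25]}, {"d":[-14.8, 0, 25]}]'; python3 d.py 424 -233 59 3.77
```

```text
clock: 37.05
position: [424.5, -231.0, 67.3]
ee_rot: [0.891, -0.453, 0.001, -0.0]
contact_force: [3.3, 6.1, 2.6]
gripper_width: 20.5
grasp_force: 80.0
pos [ 424.5 -231.    67.3] d [1.3 1.6 8.3] rot [-0.002 -0.002  0.001] F [3.3 6.1 2.6] w 20.5 t 37.0
```

In the tool's units: 11 mm is 2.2, 8 mm is 1.6.

```bash
python3 jog.py '[{"d":[0, 0, 0.8]}, {"d":[0, 0, 1.6]}, {"d":[0, 0, 2.2]}, {"d":[0, 0, 2.2]}]'; python3 d.py 424 -233 59 3.77; python3 jog.py '[{"d":[0, 0, -0.4]}, {"d":[0, 0, -0.4]}, {"d":[0, 0, -0.4]}, {"d":[0, 0, -0.4]}, {"d":[0, 0, -0.4]}]' 60; python3 jog.py '[{"d":[0, 0, -4]}, {"d":[0, 0, -8]}, {"d":[0, 0, -10]}, {"d":[0, 0, -10]}, {"d":[0, 0, -10]}, {"d":[0, 0, -10]}, {"d":[0, 0, -10]}]' 0;python3 d.py 427 -238 92 3.77
```

```text
clock: 37.45
position: [424.3, -230.7, 60.3]
ee_rot: [0.891, -0.453, 0.001, -0.0]
contact_force: [-5.2, 14.2, 28.6]
gripper_width: 20.6
grasp_force: 83.4
pos [ 424.3 -230.7   60.3] d [1.7 1.6 1.3] rot [-0.002 -0.002  0.002] F [-5.2 14.2 28.6] w 20.6 t 37.5
clock: 37.95
position: [422.6, -231.3, 58.1]
ee_rot: [0.891, -0.454, -0.001, 0.0]
contact_force: [0.4, -0.5, -1.3]
gripper_width: 60.3
grasp_force: 0.0
clock: 38.65
position: [422.5, -231.0, 107.7]
ee_rot: [0.891, -0.454, -0.001, 0.0]
contact_force: [0.9, -0.3, 0.0]
gripper_width: -0.2
grasp_force: 0.0
pos [ 422.5 -231.   107.7] d [ 8.3  0.5 15.7] rot [ 0.001  0.001 -0.001] F [ 0.9 -0.3  0. ] w -0.2 t 38.6
```

In the tool's units: 27 mm is 5.4, 25 mm is 5.

```bash
python3 jog.py '[{"d":[1.2, 0, 2]}, {"d":[1.2, 0, 3.6]}, {"d":[1.2, 0, 4.4]}, {"d":[1.2, 0, 5]}, {"d":[1.2, 0, 5.4]}, {"d":[1.2, 0, 5.4]}, {"d":[1.2, 0, 5.4]}]'; python3 jog.py '[{"d":[0, 0, -6]}, {"d":[0, 0, -14]}, {"d":[0, 0, -22]}, {"d":[0, 0, -30]}, {"d":[0, 0, -30]}, {"d":[0, 0, -30]}]';python3 - <<'E'
from h import *
i=arm.get_image("wrist"); cv2.imwrite("pics/w9.png",i); t=arm.get_image("top"); cv2.imwrite("pics/top9.png",t)
a=cv2.resize(i[0:260,130:420],(580,520)); b=cv2.resize(t[165:295,110:230],(220,238))
o=np.zeros((520,800,3),np.uint8); o[:,:580]=a; o[:238,580:]=b; cv2.imwrite("pics/fin.png",o)
E
```

```text
clock: 39.35
position: [426.1, -235.9, 82.9]
ee_rot: [0.891, -0.454, -0.0, 0.0]
contact_force: [-5.3, 2.9, 11.9]
gripper_width: 0.0
grasp_force: 5.8
clock: 39.95
position: [426.7, -235.9, 232.3]
ee_rot: [0.891, -0.454, 0.001, -0.001]
contact_force: [-0.0, 0.3, -1.1]
gripper_width: -0.2
grasp_force: 0.0
```

View pics/fin.png

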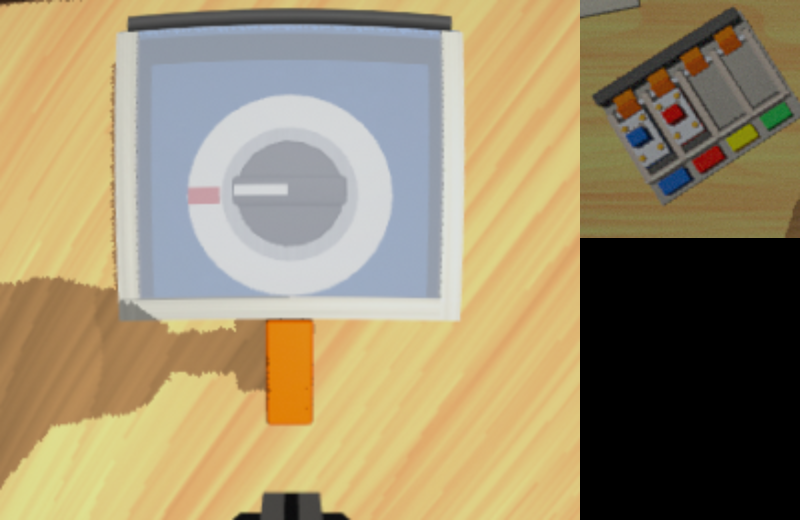

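The cover is shut: the stop was felt with the tab top at 66 mm. The pointer is on the red mark, and both cassettes are home under their latches. Handing in.

```bash
python3 -c "
from bench import arm
print(arm.job_done())"
```

```text
the job is handed in; nothing more can be done
None
```

The job is done and handed in: the red and blue cassettes, the only two on the bench, are latched in their own slots, the knob's pointer is on the red mark, and the cover is shut again.

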